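# Set up the tube chiller and load the sample tubes

## Task

Build the chiller's stack squarely in its pocket, one part on the other: first the aluminium cold block, then the grey spacer plate, then the white slanted tube rest. Then pull every tube out of the foam rack and lay each in a groove of its own on the rest, round end down against the foot ledge and the cap end leaning back over the back bar, and when all are in, press the chiller's start button fully down and let go. Leave the swab cartons and the gel bottle where they are.

Things in the scene. Friction and masses are not known exactly. Their poses are not given: they have to be found in the camera images.
- chiller: White bench chiller, a low fixed deck 100 mm (its x) by 345 mm (its y) by 25 mm high; origin on the work surface below the pocket's centre (the deck reaches from y = -225 to y = +120 mm). Four upright aluminium corner angles on the deck form the pocket. The x axis points roughly away from the robot, within 0.15 rad.
- pocket (a point): Centre of the pocket floor, on the deck, 25 mm above the work surface. Inside, the pocket measures 66 mm along the chiller's x and 212 mm along its y. The corner angles are 6 mm thick, rise 60 mm above the deck, and run 30 mm along y and 22 mm along x, so that the long sides are open over 164 mm in the middle.
- start (a joint): Start button of the chiller: a grey round push button 30 mm across on a black housing, standing on the deck's right-hand (-y) end. 0 when up, 0.006 m when fully down; it springs back and takes 5 N to press fully.
- start_top (a point): Centre of the button's upper face; it is pressed straight down, 6 mm.
- block: Bare aluminium cold block, plain hollow bar 60 mm (its x) by 206 mm (its y) by 30 mm high, 0.4 kg, loose on the work surface; origin at the centre of the underside. Lowest part of the stack; the same turned by half a turn.
- spacer: Flat grey plastic spacer plate 60 mm (its x) by 206 mm (its y) by 18 mm high with four flat black dots on top, 0.2 kg, loose; origin at the centre of the underside. Middle part of the stack; the same turned by half a turn.
- rest: White plastic slanted tube rest, 0.4 kg, loose; top of the stack. Origin under the centre of its base, 60 mm (x) by 206 mm (y) by 8 mm thick. Foot ledge on the +x edge (inner face x = 26 mm, top z = 26 mm); back bar, 8 mm thick, along y at x = -27, z = 82 mm. Four grooves between ribs at y = -82, -32, 32, 82 mm. At the start +x points away from the robot within 0.35 rad.
- fin (a point): Centre of the top of the rest's upright lifting fin, in the middle of the rest (rest frame x -4, y 0, z 130 mm). The fin is 16 mm thick (x) and 34 mm wide (y); grip it across its thickness, above the back bar.
- groove0 (a point): Groove of the rest at y = -82 mm, 26 mm wide between 4 mm ribs. The point (rest frame x 20, z 9 mm) is where the origin of a tube at rest lies: round end on the base against the ledge, body on the back bar, leaning about 22 degrees from upright in the rest's x-z plane, cap towards -x.
- groove1 (a point): Groove of the rest at y = -32 mm, 26 mm wide between 4 mm ribs. The point (rest frame x 20, z 9 mm) is where the origin of a tube at rest lies: round end on the base against the ledge, body on the back bar, leaning about 22 degrees from upright in the rest's x-z plane, cap towards -x.
- groove2 (a point): Groove of the rest at y = 32 mm, 26 mm wide between 4 mm ribs. The point (rest frame x 20, z 9 mm) is where the origin of a tube at rest lies: round end on the base against the ledge, body on the back bar, leaning about 22 degrees from upright in the rest's x-z plane, cap towards -x.
- groove3 (a point): Groove of the rest at y = 82 mm, 26 mm wide between 4 mm ribs. The point (rest frame x 20, z 9 mm) is where the origin of a tube at rest lies: round end on the base against the ledge, body on the back bar, leaning about 22 degrees from upright in the rest's x-z plane, cap towards -x.
- rack: Fixed white foam tube rack, 124 by 124 by 75 mm high; origin under its centre. Four round wells 25 mm across and 65 mm deep at x, y = +-30 mm; three or four of them hold a tube.
- tube0: Closed empty sample tube, 140 mm long, 35 g: clear round body 20 mm across with a hemispherical end, red cap 26 mm across over the last 40 mm (100 to 140 mm from the end). Origin at the round end on the axis, z along the tube towards the cap. Starts standing loosely in a well of the rack, round end 10 mm above the work surface, upright within 0.08 rad. All tubes are alike; it may be absent.
- tube1: Closed empty sample tube, 140 mm long, 35 g: clear round body 20 mm across with a hemispherical end, red cap 26 mm across over the last 40 mm (100 to 140 mm from the end). Origin at the round end on the axis, z along the tube towards the cap. Starts standing loosely in a well of the rack, round end 10 mm above the work surface, upright within 0.08 rad. All tubes are alike; it may be absent.
- tube2: Closed empty sample tube, 140 mm long, 35 g: clear round body 20 mm across with a hemispherical end, red cap 26 mm across over the last 40 mm (100 to 140 mm from the end). Origin at the round end on the axis, z along the tube towards the cap. Starts standing loosely in a well of the rack, round end 10 mm above the work surface, upright within 0.08 rad. All tubes are alike; it may be absent.
- tube3: Closed empty sample tube, 140 mm long, 35 g: clear round body 20 mm across with a hemispherical end, red cap 26 mm across over the last 40 mm (100 to 140 mm from the end). Origin at the round end on the axis, z along the tube towards the cap. Starts standing loosely in a well of the rack, round end 10 mm above the work surface, upright within 0.08 rad. All tubes are alike; it may be absent.
- cap0 (a point): Centre of the top of the cap of tube0, 140 mm from its origin.
- cap1 (a point): Centre of the top of the cap of tube1, 140 mm from its origin.
- cap2 (a point): Centre of the top of the cap of tube2, 140 mm from its origin.
- cap3 (a point): Centre of the top of the cap of tube3, 140 mm from its origin.
- carton0: Bystander: loose swab carton, 45 by 110 by 65 mm high, origin under its centre.
- carton1: Bystander: loose swab carton, 45 by 110 by 65 mm high, origin under its centre.
- gel: Bystander: loose hand gel bottle, 60 mm across, 130 mm high, origin under its centre.
Mind the look-alikes: they are no part of the job. Leave any brown, purple or yellow look-alike of the rest alone.

How it is judged (in metres and radians):
On the way, in this order (a step that is already met when the one before it is completed fails the run):
1. the cold block lies squarely on the pocket floor (x of block in the frame of chiller between -0.006 and 0.006 m and y of block in the frame of chiller between -0.006 and 0.006 m and z of block in the frame of chiller between 0.02 and 0.03 m and angle between the x axis of block and the x axis of chiller, either way round below 0.07 rad and angle between block's own z axis and vertical below 0.06 rad), for 0.2 s.
2. the spacer plate lies squarely on the block (all of step 1 and x of spacer in the frame of chiller between -0.006 and 0.006 m and y of spacer in the frame of chiller between -0.006 and 0.006 m and z of spacer in the frame of chiller between 0.05 and 0.06 m and angle between the x axis of spacer and the x axis of chiller, either way round below 0.07 rad and angle between spacer's own z axis and vertical below 0.06 rad), for 0.2 s.
3. the tube rest stands squarely on the spacer (all of step 2 and x of rest in the frame of chiller between -0.006 and 0.006 m and y of rest in the frame of chiller between -0.006 and 0.006 m and z of rest in the frame of chiller between 0.068 and 0.078 m and angle between the x axis of rest and the x axis of chiller, either way round below 0.07 rad and angle between rest's own z axis and vertical below 0.06 rad), for 0.2 s.
4. every tube lies in a groove of the rest (all of step 3 and (distance between tube0 and groove0 below 0.012 m or distance between tube0 and groove1 below 0.012 m or distance between tube0 and groove2 below 0.012 m or distance between tube0 and groove3 below 0.012 m) and x of each of cap0, cap1, cap2, cap3 in the frame of rest below -0.02 m and z of each of cap0, cap1, cap2, cap3 in the frame of rest above 0.09 m and (distance between tube1 and groove0 below 0.012 m or distance between tube1 and groove1 below 0.012 m or distance between tube1 and groove2 below 0.012 m or distance between tube1 and groove3 below 0.012 m) and (distance between tube2 and groove0 below 0.012 m or distance between tube2 and groove1 below 0.012 m or distance between tube2 and groove2 below 0.012 m or distance between tube2 and groove3 below 0.012 m) and (distance between tube3 and groove0 below 0.012 m or distance between tube3 and groove1 below 0.012 m or distance between tube3 and groove2 below 0.012 m or distance between tube3 and groove3 below 0.012 m) and linear speed of each of tube0, tube1, tube2, tube3, rest below 0.03 m/s), for 0.3 s.
5. the start button is pressed down (value of joint start above 0.0045 m), for 0.05 s.
At the end, for the whole second after the job is handed in: Block, spacer, rest stacked in order in the pocket, each within 6 mm of centre, 5 mm of height, 0.07 rad of square; every tube still in a groove, round end within 12 mm of its point, cap at the back bar; button pressed 4.5 mm or more after that, now up (all of step 4 and value of joint start below 0.002 m); the robot touches nothing.
It fails at once if a swab carton is moved more than 30 mm or tipped (distance of carton0 from where it was at the start of the episode above 0.03 m or angle between carton0's own z axis and vertical above 0.4 rad).
It fails at once if the other swab carton is moved more than 30 mm or tipped (distance of carton1 from where it was at the start of the episode above 0.03 m or angle between carton1's own z axis and vertical above 0.4 rad).
It fails at once if the gel bottle is moved more than 30 mm or tipped (distance of gel from where it was at the start of the episode above 0.03 m or angle between gel's own z axis and vertical above 0.4 rad).
Of tube0, tube1, tube2, tube3 only 3 to 4 are there at a start; the rules pass over those that are not, and their reading is None.
At some moment in a run one of block, spacer, rest may be knocked a few centimetres aside while the robot is not near it.
It also fails if it takes over 210 s, if anything falls off the work surface, if the arm or the gripper's body presses on something with over 40 N, if the wrist force passes 120 N, or if a joint passes its speed limit or range.

## Robot

A 6-joint arm with a two-finger parallel gripper is mounted at the origin on the work surface. World frame = base frame: x ahead of the robot, y to its left, z up, the work surface at z = 0. Lengths are in m, angles in degrees, forces in N, time in s.
With the tool pointing down it reaches from about 0.25 to 0.725 m from the base axis. Payload 9.7 kg.
Tool frame: the origin (TCP) lies between the finger pads; the fingertips stand 11 mm ahead of it and the grasp point (between the pads) lies 8 mm behind it; y points along the fingers, x is the direction in which the jaws open and shut, and the axes are right-handed (so a half turn about y gives the same grasp; the last joint's range is limited). The gripper opens to 85 mm and grips with 20 to 120 N. Pads are 22 mm wide; open, the fingers measure 114 mm over their backs; the gripper's body (76 mm by 85 mm) begins 54 mm behind the grasp point. The pads swing forward as they close: fully open they stand 13 mm farther back than shut.
Start: joints at [71.62, 4.979, 10.078, 95.1, 0, 90], TCP at [0.173, 0.522, 0.242] pointing down, gripper open.
Joint ranges: [-179.16, 179.16], [-48.56, 103.87], [-65.8, 70.77], [-126.05, 130.52], [-82.76, 87.17], [-180, 180]. Speed limits (degrees/s): [127.2, 127.2, 147.25, 180, 180, 180].

## Interface

Orientations are given as [roll, pitch, yaw] about the fixed x, y, z axes, in that order (R = Rz(yaw) Ry(pitch) Rx(roll)).
In Python, from workcell import bot, vision gives the robot as it stands. The module is installed in compiled form; this text tells all that it offers.
- The arm moves only by the shell command python3 -m crank 'ROWS' [OPENING] [FORCE]. ROWS is text: rows parted by semicolons, each of 6 numbers parted by spaces: the shift along the tool's x, y, z in m, then the turn, a rotation vector about the tool's x, y, z in rad. A call has 1 to 8 rows; each row is the pose to reach, as a shift and turn from the pose commanded when the call began, along the tool's axes at that moment; what a row does not reach only later rows make up. A row lasts 1/10 s, in which the tool goes at most 50 mm and 8.59 degrees, less where a joint would pass 70% of its speed; a pose out of reach is approached as far as the arm can. A call with a gripper value outside its range is refused whole. OPENING is the gripper's target within -1 to 1 (shut at 1, half-way at 0, fully open at -1), set as the call begins (- or left out, the last holds). The fingers move at their own pace and stop on an object; FORCE is the grip in N (left out, the last holds). Time passes only in rows, so rows that repeat a pose let the fingers close. It gives the time, the measured TCP pose, the force and the opening at its end, in the units of the state.
- bot.get_obs(): the state, without advancing time (a new reading comes with each control period).
- vision.camera(name): name is "scene" or "top" or "wrist"; returns the picture (384x512x3 uint8, red, green, blue); there is no depth.
- vision.get_calibration(name): a dict with "fx", "fy", "cx", "cy" (pixels), "rvec" (rotation vector, rad) and "tvec" (3), from world to camera coordinates, as OpenCV has them. Camera axes: x right, y down, z forward; pixel columns grow to the right and rows downward; lengths in m; the calibration is good to about 2 mm. A picture is of the moment at which its call begins: read the wrist's pose just before it. get_calibration takes no time and is no camera call; for the wrist camera it gives the pose at the moment of the call.
- bot.job_done(): hands the job in, once; it reports no verdict.
The state is a dict: "time": time; "q": joint angles; "qd": joint speeds; "joint_efforts": joint torques, N m; "ee_pos": TCP position; "tcp_rot": TCP orientation; "wrist_force": force on the tool from outside, world axes, zero at the start; "torque": the same for the moment, N m; "opening": finger opening in m.
Only numpy, scipy, OpenCV 4.12 (cv2) and the standard library are available. Lean on these libraries where they do the work, as an engineer would, in place of code of your own. Each camera call takes 0.05 s, during which the arm holds its last target. There are 200 camera calls.

## Working session

There is one attempt and no reset: what is moved stays moved. The work goes in short steps, Python scripts to look and compute and a shell command to move; the robot and the scene stay as the last step left them, time stands still between calls to the robot, and variables do not carry over. Pictures are saved under pics/ and viewed, about 12 in all and at most 16, crops included, and the job is handed in when it is done.

```bash
mkdir -p pics; ls; python3 - <<'E'
from workcell import bot, vision
import cv2,numpy as np
o=bot.get_obs(); print(o)
for n in("scene","top"):
    im=vision.camera(n); cv2.imwrite(f"pics/{n}0.png",im[:,:,::-1]); c=vision.get_calibration(n);print(n,c)
    R=cv2.Rodrigues(np.array(c['rvec']))[0];print(-R.T@np.array(c['tvec']).ravel())
E
```

```text
pics
{'time': 0.0, 'q': array([7.16195383e+01, 5.01233797e+00, 1.00349036e+01, 9.51003218e+01,
       1.06386229e-04, 9.00005940e+01]), 'qd': array([ 0.00551439, -0.00992022,  0.13667557, -0.08024982, -0.01745496,
       -0.01602839]), 'joint_efforts': array([ 6.66640655e-03, -5.20379841e+01,  4.64809191e+01,  1.59712415e-02,
        2.78131056e-04,  4.34107321e-06]), 'ee_pos': array([0.17336042, 0.5217362 , 0.24157522]), 'tcp_rot': array([-8.99998944e+01,  7.77562053e-02,  7.16189443e+01]), 'wrist_force': array([0.094494  , 0.44004188, 0.86346196]), 'torque': array([ 0.01751014, -0.01892837,  0.01569875]), 'opening': 0.08550863569253768}
scene {'fx': 452.6566659520926, 'fy': 452.6566659520926, 'cx': 255.79503010582437, 'cy': 190.93507647074495, 'rvec': array([ 2.4214864 ,  0.67605834, -0.22659579]), 'tvec': array([-0.4482048 , -0.11474859,  1.71554184])}
[ 0.96498633 -0.72400704  1.30451285]
top {'fx': 437.11603590450306, 'fy': 437.11603590450306, 'cx': 259.72790250499946, 'cy': 191.24493770276555, 'rvec': array([ 2.18786885, -2.16073941,  0.14480397]), 'tvec': array([0.01636202, 0.51531699, 1.45598899])}
[0.35011543 0.05408814 1.50340178]
```

View pics/scene0.png

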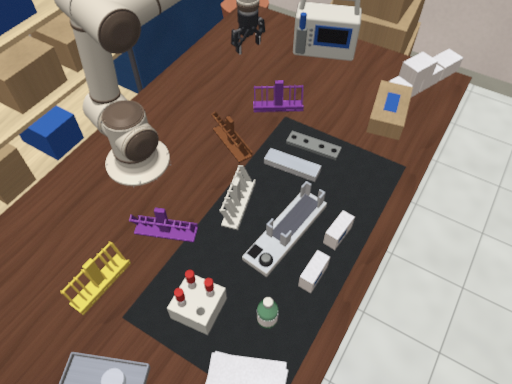

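View pics/top0.png

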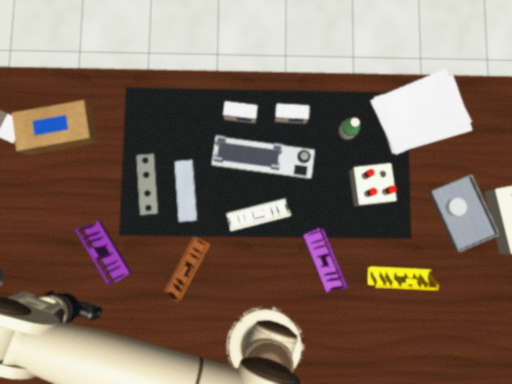

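```bash
cat > h.py <<'E'
from workcell import bot, vision
import cv2, numpy as np
from scipy.spatial.transform import Rotation as Ro
def cal(n):
    c=vision.get_calibration(n); K=np.array([[c['fx'],0,c['cx']],[0,c['fy'],c['cy']],[0,0,1]])
    return K,np.array(c['rvec'],float),np.array(c['tvec'],float).ravel()
def cast(C,uv,z):
    K,rv,t=C; R=cv2.Rodrigues(rv)[0]; o=-R.T@t
    uv=np.atleast_2d(uv).astype(float); d=np.c_[uv,np.ones(len(uv))]@np.linalg.inv(K).T@R
    return o+d*((z-o[2])/d[:,2])[:,None]
def proj(C,P): return cv2.projectPoints(np.atleast_2d(P).astype(float),C[1],C[2],C[0],None)[0][:,0]
def snap(n,save=None):
    C=cal(n); im=vision.camera(n)
    if save: cv2.imwrite(f"pics/{save}.png",im[:,:,::-1])
    return im,C
def pose():
    o=bot.get_obs(); return np.array(o['ee_pos']),Ro.from_euler('xyz',o['tcp_rot'],degrees=True)
def down(yaw,tilt=0): # tilt deg: approach leans toward +x of yaw frame
    return Ro.from_euler('z',yaw,degrees=True)*Ro.from_euler('y',-tilt,degrees=True)*Ro.from_euler('x',-90,degrees=True)
def row(p,yaw,tilt=0,frm=None):
    p0,R0=frm or pose(); R1=down(yaw,tilt)
    r=np.r_[R0.inv().apply(np.array(p)-p0),(R0.inv()*R1).as_rotvec()]
    print('row',' '.join(f'{v:.4f}' for v in r)); return (np.array(p),R1)
def rect(mask,C,z,amin=150):
    out=[]
    for c in cv2.findContours(mask.astype(np.uint8),cv2.RETR_EXTERNAL,cv2.CHAIN_APPROX_NONE)[0]:
        if cv2.contourArea(c)<amin: continue
        P=cast(C,c[:,0,:],z)[:,:2]
        (cx,cy),(w,h),a=cv2.minAreaRect((P*1000).astype(np.float32))
        if w>h: w,h,a=h,w,a+90
        a=(a+90)%180-90
        out.append((cx,cy,w,h,a,c[:,0].mean(0).round(),cv2.contourArea(c)))
    return out
E
python3 - <<'E'
from h import *
im,C=snap('top')
hsv=cv2.cvtColor(im,cv2.COLOR_RGB2HSV); V=hsv[...,2]
for uv in((185,190),(147,195),(258,214),(245,152),(220,145),(375,185),(370,173),(300,160),(303,155)): print(uv,im[uv[1],uv[0]],hsv[uv[1],uv[0]])
m=np.zeros_like(V); m[85:240,115:412]=1
mk=(V>110)&(m>0)
mk=cv2.morphologyEx(mk.astype(np.uint8),cv2.MORPH_CLOSE,np.ones((5,5)))
for z in(0.025,):
  for r in rect(mk,C,z): print(z,[np.round(v,1) for v in r])
E
```

```text
(185, 190) [202 211 218] [103  19 218]
(147, 195) [69 70 64] [35 22 70]
(258, 214) [247 248 244] [ 38   4 248]
(245, 152) [81 81 91] [120  28  91]
(220, 145) [ 89  90 102] [118  33 102]
(375, 185) [247 248 238] [ 33  10 248]
(370, 173) [241  46  34] [  2 219 241]
(300, 160) [66 66 66] [ 0  0 66]
(303, 155) [166 168 155] [ 35  20 168]
0.025 [np.float64(374.5), np.float64(-165.4), np.float64(37.0), np.float64(81.1), np.float64(0.6), array([316., 235.]), np.float64(177.5)]
0.025 [np.float64(436.8), np.float64(27.5), np.float64(66.3), np.float64(214.0), np.float64(14.8), array([258., 214.]), np.float64(1141.0)]
0.025 [np.float64(547.8), np.float64(-372.5), np.float64(136.4), np.float64(140.9), np.float64(7.0), array([375., 184.]), np.float64(1496.0)]
0.025 [np.float64(515.5), np.float64(276.3), np.float64(65.0), np.float64(211.5), np.float64(-84.3), array([185., 190.]), np.float64(1104.5)]
0.025 [np.float64(535.7), np.float64(407.0), np.float64(59.2), np.float64(203.8), np.float64(-84.1), array([147., 184.]), np.float64(969.0)]
0.025 [np.float64(635.7), np.float64(13.2), np.float64(108.8), np.float64(349.1), np.float64(-6.9), array([263., 157.]), np.float64(2954.0)]
0.025 [np.float64(742.6), np.float64(-292.2), np.float64(51.2), np.float64(78.6), np.float64(40.7), array([351., 128.]), np.float64(226.0)]
0.025 [np.float64(792.9), np.float64(-86.4), np.float64(65.1), np.float64(119.1), np.float64(-1.3), array([292., 112.]), np.float64(517.0)]
0.025 [np.float64(795.4), np.float64(95.2), np.float64(65.1), np.float64(118.8), np.float64(-3.7), array([240., 111.]), np.float64(514.0)]
0.025 [np.float64(777.3), np.float64(-469.3), np.float64(160.0), np.float64(221.0), np.float64(-68.4), array([396., 117.]), np.float64(1919.0)]
```

```bash
python3 - <<'E'
from h import *
row([.515,.276,.30],95.7)
K,rv,t=cal('wrist'); R=cv2.Rodrigues(rv)[0]; p,R0=pose()
print('cam in tool',R0.inv().apply(-R.T@t-p),'cam axes in tool',(R@R0.as_matrix()).round(3),K)
E
```

```text
row -0.1256 -0.0581 -0.4017 -0.0002 -0.4203 -0.0010
cam in tool [ 0.00110275 -0.13166725  0.06565891] cam axes in tool [[ 1.     0.     0.001]
 [ 0.001 -0.259 -0.966]
 [-0.     0.966 -0.259]] [[265.60408689   0.         254.51797574]
 [  0.         265.60408689 189.14035878]
 [  0.           0.           1.        ]]
```

```bash
R='' ; python3 -m crank '-0.063 -0.029 -0.2 0 -0.21 0;-0.063 -0.029 -0.2 0 -0.21 0;-0.063 -0.029 -0.2 0 -0.21 0;-0.063 -0.029 -0.2 0 -0.21 0;-0.126 -0.058 -0.402 0 -0.42 0;-0.126 -0.058 -0.402 0 -0.42 0;-0.126 -0.058 -0.402 0 -0.42 0;-0.126 -0.058 -0.402 0 -0.42 0'; python3 -m crank '0 0 0 0 0 0;0 0 0 0 0 0'; python3 - <<'E'
from h import *
print(pose()[0],pose()[1].as_euler('xyz',degrees=True))
im,C=snap('wrist','w1')
hsv=cv2.cvtColor(im,cv2.COLOR_RGB2HSV); print(hsv[190,254],proj(C,[.515,.276,.03]))
E
```

```text
time: 0.95
ee_pos: [0.4893, 0.2937, 0.2958]
tcp_rot: [-90.0, -0.0, 95.7]
wrist_force: [0.9, 0.8, -0.4]
opening: 0.0856
time: 1.15
ee_pos: [0.4887, 0.2943, 0.2951]
tcp_rot: [-89.9, 0.0, 95.5]
wrist_force: [-1.1, 0.3, -0.0]
opening: 0.0851
[0.48874272 0.2943474  0.29512395] [-8.99439052e+01  1.61458179e-02  9.55379911e+01]
[108  14 244] [[240.24526318 178.77111224]]
```

View pics/w1.png

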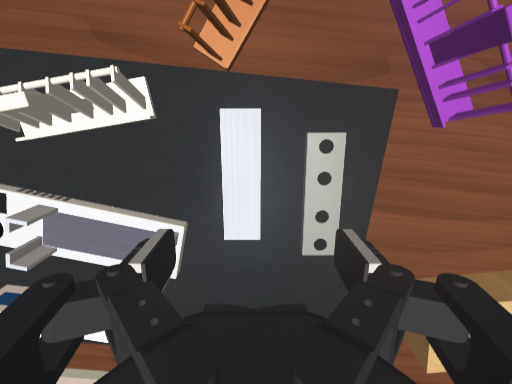

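Wrist view: block at about (240,175), spacer with four dots at (325,195), chiller pocket at left (90,240). The block and spacer can be measured from here.

```bash
cat >> h.py <<'E'
def bright(im,C,xyz,rad,z,thr=120,amin=400):
    """rect of bright blob near a world point"""
    V=cv2.cvtColor(im,cv2.COLOR_RGB2HSV)[...,2]
    m=cv2.morphologyEx((V>thr).astype(np.uint8),cv2.MORPH_CLOSE,np.ones((3,3)))
    for r in rect(m,C,z,amin):
        if np.hypot(r[0]/1000-xyz[0],r[1]/1000-xyz[1])<rad: print([np.round(v,1) for v in r])
E
python3 - <<'E'
from h import *
im,C=snap('wrist')
bright(im,C,[.515,.276],.04,.03)
bright(im,C,[.535,.407],.04,.018,amin=1000)
# next pose directly above block
row([.515,.276,.10],95.7)
E
```

```text
[np.float64(512.7), np.float64(276.1), np.float64(58.6), np.float64(204.3), np.float64(-84.1), array([240., 173.]), np.float64(4961.5)]
[np.float64(535.2), np.float64(409.6), np.float64(59.0), np.float64(204.2), np.float64(-84.1), array([322., 193.]), np.float64(4317.0)]
row -0.0222 0.1954 -0.0256 -0.0007 0.0001 -0.0001
```

```bash
python3 - <<'E'
from h import *
row([.5127,.2761,.08],95.9); row([.5127,.2761,.015],95.9)
E
```

```text
row -0.0219 0.2154 -0.0234 -0.0007 -0.0034 -0.0001
row -0.0219 0.2804 -0.0234 -0.0007 -0.0034 -0.0001
```

```bash
python3 -m crank '-0.0219 0.1 -0.0234 0 -0.0034 0;-0.0219 0.1 -0.0234 0 -0.0034 0;-0.0219 0.1 -0.0234 0 -0.0034 0;-0.0219 0.2154 -0.0234 0 -0.0034 0;-0.0219 0.2154 -0.0234 0 -0.0034 0;-0.0219 0.2154 -0.0234 0 -0.0034 0;-0.0219 0.2804 -0.0234 0 -0.0034 0;-0.0219 0.2804 -0.0234 0 -0.0034 0';  python3 -m crank '0 0 0 0 0 0;0 0 0 0 0 0;0 0 0 0 0 0;0 0 0 0 0 0;0 0 0 0 0 0;0 0 0 0 0 0' 1 60
```

```text
time: 2.05
ee_pos: [0.512, 0.2761, 0.0138]
tcp_rot: [-89.8, 0.1, 95.9]
wrist_force: [0.5, -0.2, 0.0]
opening: 0.0857
time: 2.65
ee_pos: [0.5148, 0.2766, 0.0185]
tcp_rot: [-90.2, -0.1, 95.9]
wrist_force: [-1.9, 0.5, 8.2]
opening: 0.0585
```

```bash
python3 - <<'E'
from h import *
print(pose()[0]); row([.52,.22,.25],95.9)
E
```

```text
[0.51480955 0.27664743 0.01854065]
row -0.0565 -0.2316 -0.0003 0.0039 -0.0003 0.0018
```

```bash
python3 -m crank '0 -0.05 0 0 0 0;0 -0.1 0 0 0 0;-0.055 -0.23 0 0 0 0;-0.055 -0.23 0 0 0 0;-0.055 -0.23 0 0 0 0;-0.055 -0.23 0 0 0 0;-0.055 -0.23 0 0 0 0;-0.055 -0.23 0 0 0 0' ; python3 -m crank '0 0 0 0 0 0;0 0 0 0 0 0';python3 - <<'E'
from h import *
im,C=snap('wrist'); np.savez('w2.npz',im=im,K=C[0],r=C[1],t=C[2])
print(proj(C,[.642,.065,.025]))
cv2.imwrite('pics/w2.png',cv2.resize(im[100:384,0:400,::-1],None,fx=2,fy=2))
E
```

```text
time: 3.45
ee_pos: [0.5186, 0.2212, 0.2439]
tcp_rot: [-89.9, 0.0, 95.9]
wrist_force: [-0.6, 0.8, -4.7]
opening: 0.0587
time: 3.65
ee_pos: [0.5186, 0.2213, 0.2439]
tcp_rot: [-89.9, 0.0, 95.9]
wrist_force: [-0.2, -0.0, -5.3]
opening: 0.0581
[[137.21252874 241.63768192]]
```

View pics/w2.png

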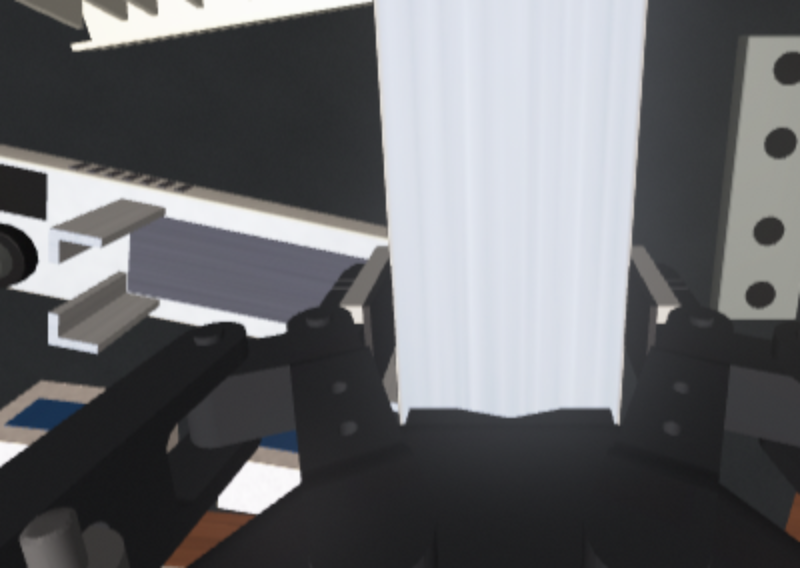

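```bash
python3 -m crank '0.07 -0.016 -0.108 0 0 0;0.07 -0.016 -0.108 0 0 0;0.07 -0.016 -0.108 0 0 0;0.07 -0.016 -0.108 0 0 0;0.07 -0.016 -0.108 0 0 0;0.07 -0.016 -0.108 0 0 0' ; python3 - <<'E'
from h import *
im,C=snap('wrist'); np.savez('w3.npz',im=im,K=C[0],r=C[1],t=C[2])
print(pose()[0],proj(C,[.642,.065,.025]))
cv2.imwrite('pics/w3.png',cv2.resize(im[120:290,0:200,::-1],None,fx=4,fy=3.5,interpolation=cv2.INTER_CUBIC)[:600])
E
```

```text
time: 4.3
ee_pos: [0.6188, 0.3015, 0.2612]
tcp_rot: [-90.0, 0.0, 95.9]
wrist_force: [-0.3, -0.7, -4.5]
opening: 0.0589
[0.61872284 0.30126469 0.2618262 ] [[ 84.18265451 165.32588905]]
```

View pics/w3.png

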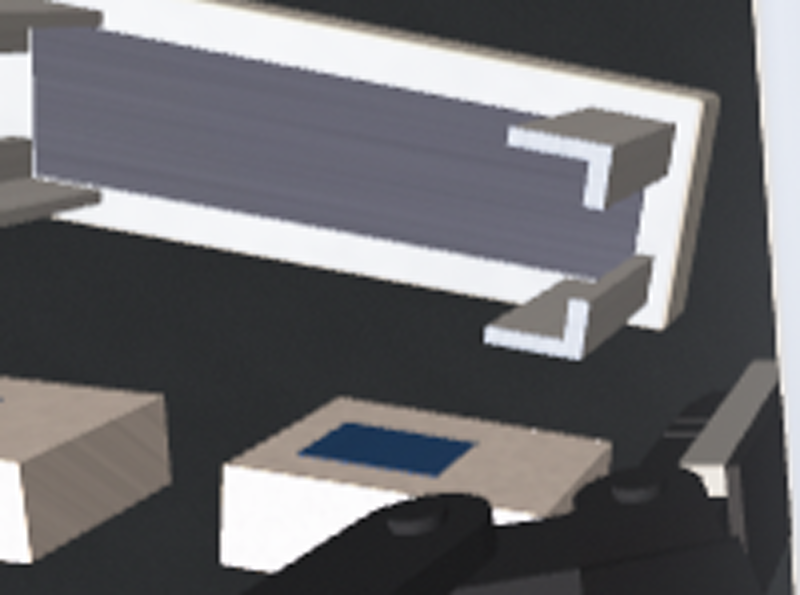

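```bash
cat > fit.py <<'E'
from h import *
d=np.load('w3.npz'); C=(d['K'],d['r'],d['t'])
pts=[((703,100),(-50,120,25)),((663,328),(50,120,25)),((612,147),(-39,112,85)),((583,358),(39,112,85)),((33,27),(-33,-106,25)),((35,178),(33,-106,25))]
A=[];B=[]
for (u,v),m in pts:
    w=cast(C,[(u-1.5)/4,(v-1.5)/3.5+120],m[2]/1000)[0]; A.append(m[:2]); B.append(w[:2]*1000)
A=np.array(A,float);B=np.array(B); print(B.round(1))
a,b=A-A.mean(0),B-B.mean(0)
th=np.arctan2((a[:,0]*b[:,1]-a[:,1]*b[:,0]).sum(),(a*b).sum()); R=np.array([[np.cos(th),-np.sin(th)],[np.sin(th),np.cos(th)]])
t=B.mean(0)-R@A.mean(0); print('chiller',t,np.degrees(th)); print((B-(A@R.T+t)).round(1))
E
python3 fit.py
python3 - <<'E'
from h import *
im,C=snap('top')
V=cv2.cvtColor(im,cv2.COLOR_RGB2HSV)[...,2]; m=np.zeros_like(V); m[120:185,205:320]=1
mk=((V>110)&(m>0)).astype(np.uint8)
c=max(cv2.findContours(mk,cv2.RETR_EXTERNAL,cv2.CHAIN_APPROX_NONE)[0],key=cv2.contourArea)
print(pose()[0])
# button
im2,C2=snap('scene')
mm=np.zeros_like(V)
p=proj(C,[.613,-.17,.06]); print(p, proj(C2,[.613,-.17,.06]))
cv2.imwrite('pics/s_t.png',np.hstack([cv2.resize(im[135:185,200:325,::-1],(800,320),interpolation=cv2.INTER_CUBIC)]))
E
```

```text
[[604.8 191.4]
 [701.8 179.3]
 [614.9 182.5]
 [691.6 173.9]
 [600.1 -34.3]
 [660.4 -41.6]]
chiller [641.1288786   66.75671798] -6.093402323002257
[[ 0.7  0.1]
 [-1.8 -1.4]
 [ 0.7  0.2]
 [-0.2 -0.1]
 [ 3.   0.8]
 [-2.3  0.5]]
[0.61871934 0.30121828 0.26220789]
[[317.65081442 162.01258468]] [[251.8216102  262.55192114]]
```

```bash
python3 - <<'E'
from h import *
d=np.load('w3.npz'); C=(d['K'],d['r'],d['t']); im=d['im']; V=cv2.cvtColor(im,cv2.COLOR_RGB2HSV)[...,2].astype(int)
for u in(215,250,290): print(u,V[0:60:4,u], np.argmax(np.diff(V[:60,u])))
print('cols',[ (np.argmax(np.diff(V[v,150:255]))+150, np.argmin(np.diff(V[v,255:380]))+255) for v in(60,100,140)])
p,R=pose()
for h in(.0115,.017):
  for v in (60,140):
    a=np.argmax(np.diff(V[v,150:255]))+150.5; b=np.argmin(np.diff(V[v,255:380]))+255.5
    print(h,v,R.inv().apply(cast(C,[[a,v],[b,v]],p[2]+h)-p).round(4))
  v=np.argmax(np.diff(V[:60,250]))+.5
  print(h,v,R.inv().apply(cast(C,[[250,v]],p[2]+h)-p).round(4))
row([.6411,.0668,.27],-6.0)
E
```

```text
215 [ 49  48  50  50  50  52 235 239 239 239 240 240 240 240 240] 20
250 [ 52  56  55  58  60  61 232 237 237 237 238 238 238 239 239] 20
290 [ 57  59  61  64  64  67 230 236 236 236 236 237 237 237 237] 21
cols [(np.int64(183), np.int64(366)), (np.int64(186), np.int64(362)), (np.int64(188), np.int64(358))]
0.0115 60 [[-0.0279 -0.0116  0.0881]
 [ 0.0473 -0.0116  0.0882]]
0.0115 140 [[-0.0279 -0.0116  0.0557]
 [ 0.0473 -0.0115  0.0558]]
0.0115 20.5 [[-0.0005 -0.0116  0.1025]]
0.017 60 [[-0.0265 -0.0171  0.087 ]
 [ 0.0452 -0.0171  0.0871]]
0.017 140 [[-0.0265 -0.0171  0.0561]
 [ 0.0452 -0.017   0.0562]]
0.017 20.5 [[-0.0004 -0.0171  0.1008]]
row -0.2355 -0.0077 0.0017 0.0004 1.7778 0.0012
```

```bash
python3 -m crank '-0.235 -0.008 0.002 0 1.15 0;-0.235 -0.008 0.002 0 1.15 0;-0.235 -0.008 0.002 0 1.15 0;-0.235 -0.008 0.002 0 1.15 0;-0.235 -0.008 0.002 0 1.15 0;-0.235 -0.008 0.002 0 1.15 0;-0.235 -0.008 0.002 0 1.15 0;-0.235 -0.008 0.002 0 1.15 0' ;python3 -m crank '0 0 0 0 0.628 0;0 0 0 0 0.628 0;0 0 0 0 0.628 0;0 0 0 0 0.628 0;0 0 0 0 0.628 0;0 0 0 0 0.628 0;0 0 0 0 0.628 0';  python3 - <<'E'
from h import *
print(pose()[1].as_euler('xyz',degrees=True))
row([.6411,.0668,.12],-6.0);row([.6411,.0668,.065],-6.0)
E
```

```text
time: 5.25
ee_pos: [0.6408, 0.0668, 0.2703]
tcp_rot: [-90.0, -0.1, 29.6]
wrist_force: [-0.2, 0.1, -4.8]
opening: 0.0588
time: 5.95
ee_pos: [0.6412, 0.0677, 0.2697]
tcp_rot: [-90.0, -0.0, -5.8]
wrist_force: [-0.4, -0.7, -4.3]
opening: 0.0585
[-8.99940351e+01 -2.69751760e-02 -5.81039443e+00]
row -0.0001 0.1497 -0.0009 -0.0001 0.0033 0.0005
row -0.0001 0.2047 -0.0009 -0.0001 0.0033 0.0005
```

```bash
python3 -m crank '0 0.05 -0.001 0 0.003 0;0 0.1 -0.001 0 0.003 0;0 0.15 -0.001 0 0.003 0;0 0.15 -0.001 0 0.003 0;0 0.16 -0.001 0 0.003 0;0 0.17 -0.001 0 0.003 0;0 0.18 -0.001 0 0.003 0' ; python3 - <<'E'
from h import *
im,C=snap('wrist'); cv2.imwrite('pics/w4.png',im[:,:,::-1])
E
```

```text
time: 6.65
ee_pos: [0.6436, 0.0677, 0.093]
tcp_rot: [-89.9, -0.4, -6.1]
wrist_force: [-1.1, 7.6, 3.5]
opening: 0.0589
```

View pics/w4.png

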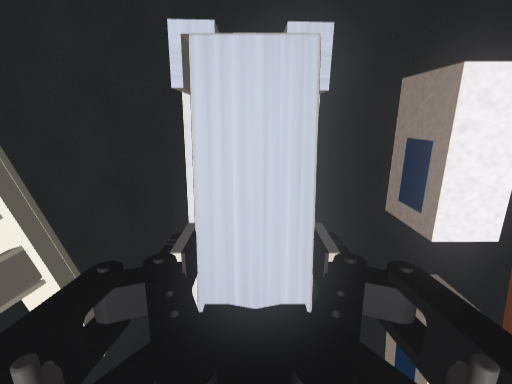

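```bash
python3 - <<'E'
from h import *
im=cv2.imread('pics/w4.png'); V=cv2.cvtColor(im,cv2.COLOR_BGR2GRAY).astype(int)
C=cal('wrist'); p,R=pose(); print(p)
def edges(a): 
    d=np.diff(a); return [(i,int(d[i])) for i in range(len(d)) if abs(d[i])>25]
print('row60',edges(V[60,150:345])); print('row82',edges(V[82,150:345]))
print('col180',edges(V[0:110,180]),'col205',edges(V[0:60,205]),'col254',edges(V[0:60,254]),'col310',edges(V[0:60,310]),'col325',edges(V[0:110,325]))
import sys
cv2.imwrite('pics/w4c.png',cv2.resize(im[0:120,150:350],None,fx=4,fy=4,interpolation=cv2.INTER_CUBIC))
E
```

```text
[0.64306842 0.06759777 0.09084248]
row60 [(18, 80), (19, 81), (31, -116), (38, 78), (39, 33), (169, -29), (170, 50), (180, -84), (181, -55)]
row82 [(20, 165), (32, -90), (33, -33), (39, 109), (168, -42), (169, 64), (178, -49), (179, -87)]
col180 [(17, 42), (18, 76), (19, 46), (86, -26), (87, -66), (91, -30)] col205 [(18, 91), (19, 71)] col254 [(31, 57), (32, 59)] col310 [(20, 53), (21, 67)] col325 [(20, 35), (21, 69), (22, 43), (89, -40), (90, -63), (91, -29)]
```

View pics/w4c.png

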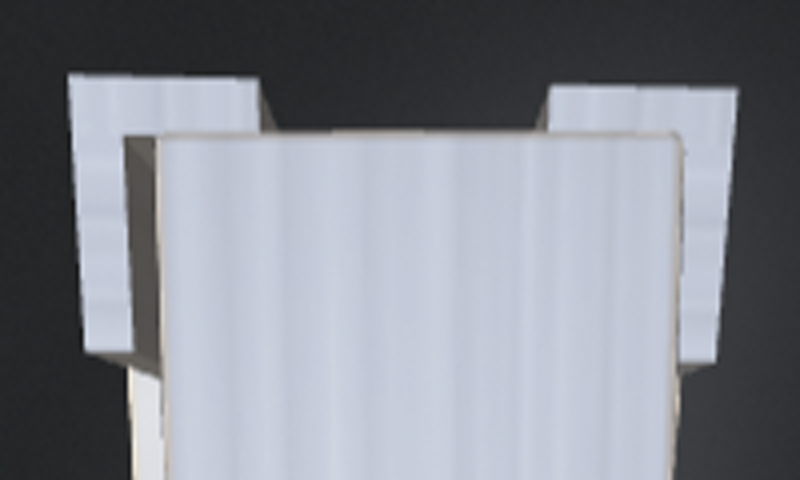

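```bash
python3 - <<'E'
from h import *
C=cal('wrist'); p,R=pose(); print(p,R.as_euler('xyz',degrees=True),bot.get_obs()['wrist_force'])
f=lambda uv,z:R.inv().apply(cast(C,uv,z)-p)[:,[0,2]]*1000
print('L outer',f([[170.5,82],[328.5,82],[180,18.5],[325,21.5]],.085).round(1))
for t in (.0985,.1015): print('block',f([[189.5,82],[319.5,82],[254,31.5]],t).round(1))
E
```

```text
[0.64306842 0.06759777 0.09084248] [-89.9018689   -0.26654126  -6.08936808] [3.1011992  2.25524638 2.84435145]
L outer [[-40.7  83.2]
 [ 35.8  83.3]
 [-34.2 110.4]
 [ 32.3 109.3]]
block [[-28.4  81.6]
 [ 28.3  81.7]
 [ -0.3 101.3]]
block [[-27.8  81.2]
 [ 27.7  81.3]
 [ -0.3 100.5]]
```

```bash
python3 -m crank '0 -0.02 0 0 0 0;0 -0.02 0 0 0 0;0 -0.02 0 0 0 0;0 -0.02 0 0 0 0'; python3 -m crank '0 0 0 0 0 0' ; python3 - <<'E'
from h import *
im,C=snap('wrist','w5'); p,R=pose(); print(p)
V=cv2.cvtColor(im,cv2.COLOR_RGB2GRAY).astype(int)
def edges(a): 
    d=np.diff(a); return [(i,int(d[i])) for i in range(len(d)) if abs(d[i])>25]
print('row60',edges(V[60,150:345])); print('row80',edges(V[80,150:345]))
print('col180',edges(V[0:110,180]),'col254',edges(V[0:60,254]),'col325',edges(V[0:110,325]))
E
```

```text
time: 7.1
ee_pos: [0.6414, 0.0667, 0.109]
tcp_rot: [-90.0, -0.0, -6.2]
wrist_force: [-0.6, -0.3, -4.5]
opening: 0.0585
time: 7.2
ee_pos: [0.6411, 0.0667, 0.1086]
tcp_rot: [-90.0, 0.0, -6.2]
wrist_force: [0.5, -0.1, -5.3]
opening: 0.0586
[0.64105365 0.06668546 0.10856376]
row60 [(31, 79), (32, 82), (168, -36), (169, 57), (177, -105), (178, -32)]
row80 [(32, 67), (33, 93), (38, -48), (39, 48), (169, 37), (175, -37), (176, -96)]
col180 [(27, -28)] col254 [(32, 58), (33, 59)] col325 [(28, 77), (29, 59), (89, -33), (90, -103)]
```

```bash
python3 - <<'E'
from h import *
C=cal('wrist'); p,R=pose()
f=lambda uv,z:R.inv().apply(cast(C,uv,z)-p)[:,[0,2]]*1000
print('L outer',f([[182,70],[326.5,70],[180,27.5],[325,29]],.085).round(1))
for h in (.003,.008,.0115): print('block',f([[188.8,80],[319.5,80],[254,33]],p[2]+h).round(1))
im,C2=snap('scene'); q=proj(C2,[.63,.0,.09])[0].astype(int); print(q)
cv2.imwrite('pics/s5.png',cv2.resize(im[q[1]-60:q[1]+50,q[0]-60:q[0]+80,::-1],None,fx=5,fy=5,interpolation=cv2.INTER_CUBIC))
E
```

```text
L outer [[-39.3  91.5]
 [ 38.8  91.5]
 [-38.9 111.9]
 [ 36.6 111.2]]
block [[-29.8  83. ]
 [ 29.3  83.1]
 [ -0.3 102. ]]
block [[-28.6  82.4]
 [ 28.1  82.4]
 [ -0.3 100.7]]
block [[-27.8  81.9]
 [ 27.3  82. ]
 [ -0.3  99.7]]
[284 219]
```

View pics/s5.png

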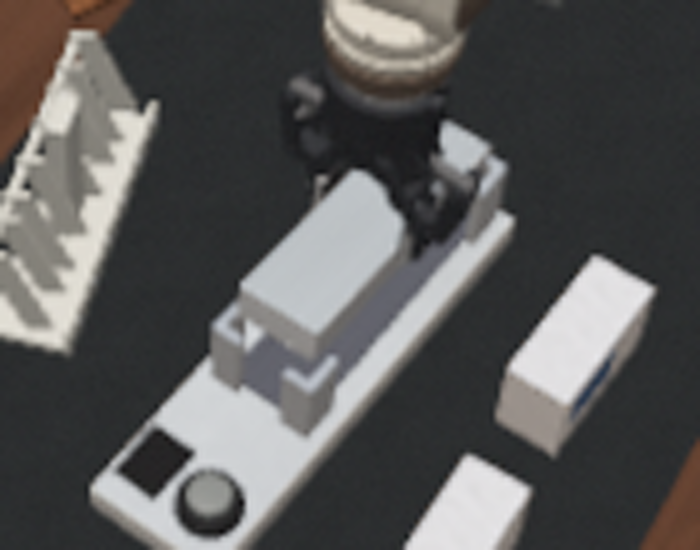

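```bash
python3 - <<'E'
from h import *
C=cal('wrist'); p,R=pose()
im=cv2.imread('pics/w5.png'); 
f=lambda uv,z:R.inv().apply(cast(C,uv,z)-p)[:,[0,2]]*1000
V=cv2.cvtColor(im,cv2.COLOR_BGR2GRAY).astype(float)
for v in(45,110,140,170,200,215,240,260,280):
    d=np.abs(np.diff(V[v])); 
    a=170+np.argmax(d[170:230]); b=290+np.argmax(d[290:340]); P=f([[a+.5,v],[b+.5,v]],p[2]+.003)
    print(v,a,b,P.round(1).ravel())
E
```

```text
45 181 328 [-32.1  97.3  32.3  97.3]
110 190 317 [-29.8  70.   29.1  70. ]
140 191 316 [-30.2  56.3  29.5  56.3]
170 192 315 [-30.6  41.7  29.9  41.7]
200 193 314 [-31.   26.2  30.3  26.3]
215 194 314 [-31.   18.1  30.8  18.2]
240 195 313 [-31.3   4.1  31.1   4.2]
260 176 332 [-42.2  -7.7  42.1  -7.6]
280 196 312 [-32.1 -20.   32.  -19.9]
```

```bash
python3 - <<'E'
from h import *
C=cal('scene')
for yaw in(-5.4,-6,-6.9):
  R=Ro.from_euler('z',yaw,degrees=True)
  M=np.array([[-39,-112,85],[39,-112,85],[39,112,85],[-50,-225,25],[50,120,25]])/1000
  P=proj(C,R.apply(M)+[.6411,.0668,0]); print(yaw,((P-[224,159])*5+2).round(0).tolist())
# tilt-corrected block corners in scene
p,Rt=pose()
E
```

```text
-5.4 [[218.0, 331.0], [319.0, 394.0], [507.0, 163.0], [99.0, 493.0], [516.0, 215.0]]
-6 [[217.0, 329.0], [318.0, 393.0], [508.0, 164.0], [96.0, 491.0], [517.0, 216.0]]
-6.9 [[215.0, 327.0], [315.0, 392.0], [510.0, 166.0], [93.0, 487.0], [519.0, 218.0]]
```

```bash
python3 - <<'E'
import numpy as np,cv2
im=np.load('w2.npz')['im']
cv2.imwrite('pics/w2c.png',cv2.resize(im[190:290,15:95,::-1],None,fx=6,fy=6,interpolation=cv2.INTER_CUBIC))
E
```

```text
(no output)
```

View pics/w2c.png

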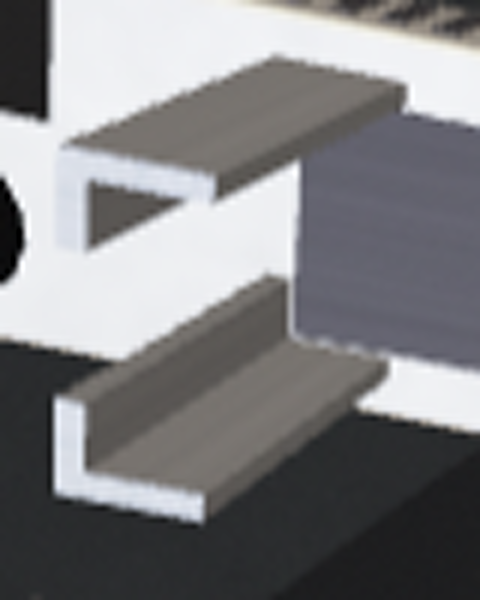

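```bash
python3 - <<'E'
from h import *
d=np.load('w2.npz'); C2=(d['K'],d['r'],d['t']); d=np.load('w3.npz'); C3=(d['K'],d['r'],d['t'])
pts=[]
for u,v in((62,147),(53,494)): pts.append(cast(C2,[15+(u-2.5)/6,190+(v-2.5)/6],.085)[0][:2])
for u,v in((612,147),(583,358)): pts.append(cast(C3,[(u-1.5)/4,120+(v-1.5)/3.5],.085)[0][:2])
B=np.array(pts)*1000; print(B.round(1)); A=np.array([[-39,-112],[39,-112],[-39,112],[39,112.]])
a,b=A-A.mean(0),B-B.mean(0)
th=np.arctan2((a[:,0]*b[:,1]-a[:,1]*b[:,0]).sum(),(a*b).sum()); R=np.array([[np.cos(th),-np.sin(th)],[np.sin(th),np.cos(th)]])
t=B.mean(0)-R@A.mean(0); print('chiller',t,np.degrees(th)); print((B-(A@R.T+t)).round(1))
print(np.hypot(*(B[1]-B[0])),np.hypot(*(B[2]-B[0])))
E
```

```text
[[588.2 -38.7]
 [665.6 -49.5]
 [614.9 182.5]
 [691.6 173.9]]
chiller [640.06060467  67.02507147] -6.798682828541557
[[ 0.1  0.8]
 [ 0.  -0.7]
 [ 0.3 -0.4]
 [-0.5  0.2]]
78.09194844211889 222.80683013816994
```

```bash
cat > wid.py <<'E'
from h import *
im,C=snap('wrist'); p,R=pose(); print(p,R.as_euler('xyz',degrees=True))
V=cv2.cvtColor(im,cv2.COLOR_RGB2GRAY).astype(float); o=-cv2.Rodrigues(C[1])[0].T@C[2]
Kd=[]
for v in range(90,290,8):
    d=np.abs(np.diff(V[v])); a=182+np.argmax(d[182:205]); b=305+np.argmax(d[305:325])
    if b-a<110: continue
    D=C[0][0,0]*60/(b-a); ray=np.linalg.inv(C[0])@[(a+b)/2+.5,v,1]*D
    w=o+cv2.Rodrigues(C[1])[0].T@ray; Kd.append([(w[1]-p[1])*1000,w[2]*1000,(a+b)/2])
Kd=np.array(Kd); c=np.polyfit(Kd[:,0],Kd[:,1],1); print('tilt deg (dz/dy)',np.degrees(np.arctan(c[0])),'z at 0',c[1])
E
python3 -m crank '0 -0.004 0 0.055 0.014 0;0 -0.004 0.001 0.11 0.014 0;0 -0.004 0.001 0.11 0.014 0'; python3 wid.py;python3 - <<'E'
from h import *
row([.6401,.068,.105],-6.8)
E
```

```text
time: 7.6
ee_pos: [0.6413, 0.0668, 0.1131]
tcp_rot: [-83.7, 0.1, -7.0]
wrist_force: [-0.8, -0.5, -4.6]
opening: 0.0583
[0.6412342  0.06700945 0.11300254] [-8.37701549e+01  6.52919603e-02 -7.02498204e+00]
tilt deg (dz/dy) 0.6879593142061804 z at 0 -128981.67269816429
row -0.0012 0.0080 -0.0000 -0.1087 -0.0040 -0.0009
```

```bash
python3 -m crank '-0.0012 0 0.001 0 -0.004 0;-0.0012 0.01 0 0 -0.004 0;-0.0012 0.02 -0.0012 0 -0.004 0;-0.0012 0.03 -0.0023 0 -0.004 0;-0.0012 0.03 -0.0023 0 -0.004 0'; python3 -m crank '0 0.01 -0.0011 0 0 0;0 0.01 -0.0011 0 0 0';python3 -m crank '0 0.01 -0.0011 0 0 0;0 0.01 -0.0011 0 0 0'
```

```text
time: 8.15
ee_pos: [0.6391, 0.069, 0.0805]
tcp_rot: [-83.7, 0.2, -6.7]
wrist_force: [0.1, 0.5, -4.7]
opening: 0.0585
time: 8.35
ee_pos: [0.6397, 0.0689, 0.0716]
tcp_rot: [-83.7, 0.1, -6.7]
wrist_force: [0.1, -0.5, -4.2]
opening: 0.0587
time: 8.55
ee_pos: [0.6397, 0.0688, 0.0616]
tcp_rot: [-83.7, 0.1, -6.7]
wrist_force: [0.1, -0.3, -5.0]
opening: 0.0588
```

```bash
python3 -m crank '0 0.01 -0.0011 0 0 0;0 0.01 -0.0011 0 0 0';python3 -m crank '0 0.004 -0.0004 0 0 0;0 0.004 -0.0004 0 0 0';python3 -m crank '0 0.003 -0.0003 0 0 0;0 0.003 -0.0003 0 0 0'
```

```text
time: 8.75
ee_pos: [0.6396, 0.0688, 0.0514]
tcp_rot: [-83.7, 0.1, -6.7]
wrist_force: [-0.3, 0.8, -4.6]
opening: 0.0583
time: 8.95
ee_pos: [0.6401, 0.0689, 0.0485]
tcp_rot: [-83.7, 0.0, -6.7]
wrist_force: [0.6, -0.7, -5.1]
opening: 0.0585
time: 9.15
ee_pos: [0.6402, 0.069, 0.0457]
tcp_rot: [-83.7, 0.0, -6.7]
wrist_force: [0.5, -0.9, -4.3]
opening: 0.0584
```

```bash
python3 -m crank '0 0.003 -0.0003 0 0 0;0 0.003 -0.0003 0 0 0';python3 -m crank '0 0.003 -0.0003 0 0 0;0 0.003 -0.0003 0 0 0'
```

```text
time: 9.35
ee_pos: [0.6406, 0.069, 0.0438]
tcp_rot: [-83.7, -0.0, -6.7]
wrist_force: [-1.2, -1.3, -0.2]
opening: 0.0585
time: 9.55
ee_pos: [0.6407, 0.069, 0.0437]
tcp_rot: [-83.6, -0.1, -6.8]
wrist_force: [-10.0, -4.4, 22.3]
opening: 0.0589
```

```bash
python3 -m crank '0 0 0 0 0 0;0 0 0 0 0 0;0 0 0 0 0 0;0 0 0 0 0 0' -1; python3 -m crank '0 -0.03 0.003 0 0 0;0 -0.05 0.005 0 0 0;0 -0.1 0.01 0 0 0;0 -0.15 0.016 -0.11 0 0;0 -0.2 0.022 -0.11 0 0;0 -0.2 0.022 -0.11 0 0'; python3 - <<'E'
from h import *
im,C=snap('wrist','w6'); print(pose()[0])
C2=cal('wrist'); bright(im,C,[.64,.067],.06,.055,thr=150)
im,Ct=snap('top'); bright(im,Ct,[.535,.41],.09,.018,amin=600); bright(im,Ct,[.437,.027],.06,.01,amin=500)
E
```

```text
time: 9.95
ee_pos: [0.6403, 0.0691, 0.0397]
tcp_rot: [-83.7, 0.0, -6.7]
wrist_force: [-0.2, -0.5, 0.4]
opening: 0.0853
time: 10.55
ee_pos: [0.6421, 0.0699, 0.2492]
tcp_rot: [-89.9, -0.6, -6.7]
wrist_force: [0.5, 0.0, 0.6]
opening: 0.0856
[0.64177481 0.06958828 0.2454995 ]
[np.float64(635.1), np.float64(28.0), np.float64(90.4), np.float64(310.7), np.float64(-6.9), array([253., 202.]), np.float64(15433.5)]
[np.float64(536.4), np.float64(409.1), np.float64(57.8), np.float64(203.9), np.float64(-84.1), array([146., 184.]), np.float64(938.0)]
```

View pics/w6.png

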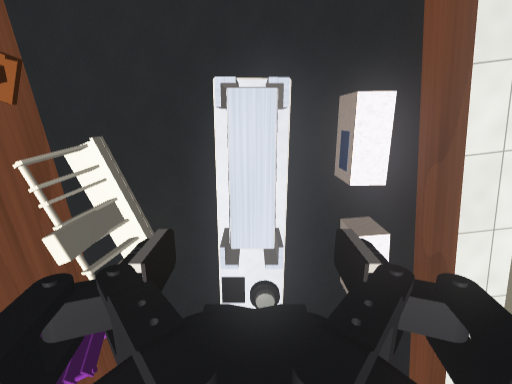

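```bash
python3 - <<'E'
from h import *
im=cv2.imread('pics/w6.png'); C=cal('wrist')
print('button',cast(C,[[264.5,299],[264,300]],.06))
g=row([.5356,.4094,.20],-84.1)
row([.5356,.4094,.011],-84.1,frm=g)
E
```

```text
button [[ 0.6348653  -0.10549721  0.06      ]
 [ 0.63400936 -0.1070119   0.06      ]]
row -0.1447 0.0425 0.3254 -0.0023 1.3506 0.0016
row -0.0000 0.1890 -0.0000 0.0000 0.0000 0.0000
```

```bash
python3 -m crank '-0.1447 0.0425 0.3254 0 1.35 0;-0.1447 0.0425 0.3254 0 1.35 0;-0.1447 0.0425 0.3254 0 1.35 0;-0.1447 0.0425 0.3254 0 1.35 0;-0.1447 0.0425 0.3254 0 1.35 0;-0.1447 0.0425 0.3254 0 1.35 0;-0.1447 0.0425 0.3254 0 1.35 0;-0.1447 0.0425 0.3254 0 1.35 0'; python3 - <<'E'
from h import *
im,C=snap('wrist'); 
bright(im,C,[.5356,.4094],.08,.018,amin=1000)
row([.5356,.4094,.20],-84.1);row([.5356,.4094,.011],-84.1)
E
```

```text
time: 11.45
ee_pos: [0.573, 0.3375, 0.1958]
tcp_rot: [-90.6, 4.3, -61.2]
wrist_force: [0.6, -1.0, 0.3]
opening: 0.0857
[np.float64(535.8), np.float64(409.6), np.float64(59.1), np.float64(204.8), np.float64(-84.1), array([200., 168.]), np.float64(7575.5)]
row -0.0850 0.0022 0.0016 0.0260 0.3929 -0.0725
row -0.0707 0.1906 0.0037 0.0260 0.3929 -0.0725
```

```bash
python3 -m crank '-0.085 0.002 0.0016 0.026 0.393 -0.0725;-0.085 0.002 0.0016 0.026 0.393 -0.0725;-0.085 0.002 0.0016 0.026 0.393 -0.0725;-0.085 0.002 0.0016 0.026 0.393 -0.0725;-0.085 0.002 0.0016 0.026 0.393 -0.0725'; python3 - <<'E'
from h import *
print(pose()[1].as_euler('xyz',degrees=True),bot.get_obs()['q'])
row([.5358,.4096,.20],-84.1);row([.5358,.4096,.011],-84.1)
E
```

```text
time: 12.0
ee_pos: [0.597, 0.2631, 0.2037]
tcp_rot: [-90.5, 6.0, -68.7]
wrist_force: [-0.5, -0.5, -0.4]
opening: 0.0851
[-90.5255116    5.96249711 -68.71231704] [ 21.28729994  19.39909227  22.51891982  93.64823742   5.96224188
 179.94472995]
row -0.1574 0.0202 -0.0036 0.0231 0.2688 -0.1022
row -0.1378 0.2082 -0.0019 0.0231 0.2688 -0.1022
```

```bash
python3 - <<'E'
from h import *
g=row([.58,.33,.22],14)
g=row([.5358,.4096,.20],95.9,frm=g)
E
```

```text
row -0.0698 -0.0091 0.0084 -0.0676 -1.4417 -0.0919
row -0.0236 0.0200 0.0879 -0.0000 -1.4294 0.0000
```

```bash
python3 -m crank '-0.07 -0.009 0.008 -0.0676 -1.4417 -0.0919;-0.07 -0.009 0.008 -0.0676 -1.4417 -0.0919;-0.07 -0.009 0.008 -0.0676 -1.4417 -0.0919;-0.07 -0.009 0.008 -0.0676 -1.4417 -0.0919;-0.07 -0.009 0.008 -0.0676 -1.4417 -0.0919;-0.07 -0.009 0.008 -0.0676 -1.4417 -0.0919;-0.07 -0.009 0.008 -0.0676 -1.4417 -0.0919;-0.07 -0.009 0.008 -0.0676 -1.4417 -0.0919'; python3 - <<'E'
from h import *
print(pose()[1].as_euler('xyz',degrees=True))
g=row([.5358,.4096,.20],95.9)
E
```

```text
time: 12.8
ee_pos: [0.5792, 0.331, 0.2198]
tcp_rot: [-89.5, 1.0, 0.4]
wrist_force: [-0.6, 0.7, -0.2]
opening: 0.0852
[-89.47202823   0.95578646   0.38106355]
row -0.0426 0.0213 0.0787 -0.0209 -1.6671 -0.0049
```

```bash
python3 -m crank '-0.043 0.021 0.079 -0.0209 -1.667 -0.0049;-0.043 0.021 0.079 -0.0209 -1.667 -0.0049;-0.043 0.021 0.079 -0.0209 -1.667 -0.0049;-0.043 0.021 0.079 -0.0209 -1.667 -0.0049;-0.043 0.021 0.079 -0.0209 -1.667 -0.0049;-0.043 0.021 0.079 -0.0209 -1.667 -0.0049;-0.043 0.021 0.079 -0.0209 -1.667 -0.0049;-0.043 0.021 0.079 -0.0209 -1.667 -0.0049'; python3 - <<'E'
from h import *
g=row([.5358,.4096,.20],95.9)
E
```

```text
time: 13.6
ee_pos: [0.5358, 0.4101, 0.2004]
tcp_rot: [-89.7, 0.1, 69.1]
wrist_force: [-0.4, -1.1, -0.2]
opening: 0.0854
row -0.0005 0.0004 -0.0001 -0.0061 -0.4672 -0.0011
```

```bash
python3 -m crank '0 0 0 -0.003 -0.467 -0.001;0 0 0 -0.003 -0.467 -0.001;0 0 0 -0.006 -0.467 -0.001;0 0 0 -0.006 -0.467 -0.001;0 0 0 -0.006 -0.467 -0.001'; python3 - <<'E'
from h import *
im,C=snap('wrist'); bright(im,C,[.5356,.4094],.08,.018,amin=1000)
row([.5358,.4096,.1],95.9);row([.5358,.4096,.011],95.9)
E
```

```text
time: 14.1
ee_pos: [0.5357, 0.4104, 0.2004]
tcp_rot: [-90.0, -0.0, 95.4]
wrist_force: [0.8, -0.0, 0.4]
opening: 0.0855
[np.float64(535.5), np.float64(410.0), np.float64(59.3), np.float64(205.3), np.float64(-84.1), array([253., 165.]), np.float64(8124.5)]
row -0.0009 0.1003 -0.0001 -0.0005 -0.0097 0.0001
row -0.0009 0.1893 -0.0001 -0.0005 -0.0097 0.0001
```

```bash
python3 -m crank '-0.0007 0.1 0 0 -0.0097 0;-0.0007 0.1 0 0 -0.0097 0;-0.0007 0.189 0 0 -0.0097 0;-0.0007 0.189 0 0 -0.0097 0;-0.0007 0.189 0 0 -0.0097 0'; python3 -m crank '0 0 0 0 0 0;0 0 0 0 0 0;0 0 0 0 0 0;0 0 0 0 0 0;0 0 0 0 0 0' 1 60;  python3 -m crank '0 -0.05 0 0 0 0;0 -0.1 0 0 0 0;0.0 -0.15 0 0 0 0;0 -0.25 0 0 0 0;0 -0.25 0 0 0 0;0 -0.25 0 0 0 0'; python3 - <<'E'
from h import *
im,C=snap('wrist','w7'); p,R=pose(); print(p)
V=cv2.cvtColor(im,cv2.COLOR_RGB2GRAY).astype(float)
for v in(60,100,140,180,220,240,270):
    d=np.abs(np.diff(V[v])); a=175+np.argmax(d[175:230]); b=285+np.argmax(d[285:340])
    print(v,a,b)
row([.6401,.067,.26],-6.8)
E
```

```text
time: 14.65
ee_pos: [0.5325, 0.4077, 0.0047]
tcp_rot: [-89.5, 0.3, 96.0]
wrist_force: [-0.5, -0.2, 0.1]
opening: 0.0854
time: 15.15
ee_pos: [0.5371, 0.4114, 0.0151]
tcp_rot: [-90.2, -0.2, 96.1]
wrist_force: [-1.3, -0.2, 6.9]
opening: 0.0583
time: 15.75
ee_pos: [0.5369, 0.4112, 0.2721]
tcp_rot: [-90.7, -0.4, 96.1]
wrist_force: [0.2, 0.6, -0.9]
opening: 0.0585
[0.53671435 0.41098973 0.26761017]
60 188 320
100 190 318
140 193 316
180 195 313
220 197 311
240 199 309
270 200 326
row -0.3531 0.0063 -0.0660 0.0009 1.7964 0.0109
```

```bash
python3 -m crank '0 0 0 0 0 0;0 0 0 0 0 0'; python3 - <<'E'
from h import *
im,C=snap('wrist'); p,R=pose(); print(p,R.as_euler('xyz',degrees=True))
V=cv2.cvtColor(im,cv2.COLOR_RGB2GRAY).astype(float)
d=np.diff(V[:60,230:280].mean(1)); v=np.argmax(d)+.5; print(v,d.max(), R.inv().apply(cast(C,[254,v],p[2])-p))
row([.6401,.067,.26],-6.8)
E
```

```text
time: 16.0
ee_pos: [0.5353, 0.4099, 0.2596]
tcp_rot: [-89.8, 0.1, 96.1]
wrist_force: [-0.3, -1.1, -2.1]
opening: 0.0581
[0.5352624  0.40989048 0.25948525] [-8.98306265e+01  7.67475203e-02  9.61426141e+01]
26.5 54.98000000000002 [[0.00089591 0.00030697 0.10424857]]
row -0.3521 -0.0002 -0.0675 -0.0009 1.7967 -0.0036
```

```bash
python3 -m crank '-0.352 0 -0.0675 0 1.15 0;-0.352 0 -0.0675 0 1.15 0;-0.352 0 -0.0675 0 1.15 0;-0.352 0 -0.0675 0 1.15 0;-0.352 0 -0.0675 0 1.15 0;-0.352 0 -0.0675 0 1.15 0;-0.352 0 -0.0675 0 1.15 0;-0.352 0 -0.0675 0 1.15 0';  python3 -m crank '0 0 0 0 0.647 0;0 0 0 0 0.647 0;0 0 0 0 0.647 0;0 0 0 0 0.647 0;0 0 0 0 0.647 0;0 0 0 0 0.647 0'; python3 -m crank '0 0 0 0 0 0;0 0 0 0 0 0'; python3 - <<'E'
from h import *
p,R=pose(); print(p,R.as_euler('xyz',degrees=True))
row([.6401,.066,.115],-6.8);row([.6401,.066,.10],-6.8)
E
```

```text
time: 16.85
ee_pos: [0.6409, 0.0623, 0.2594]
tcp_rot: [-90.0, 0.2, 29.6]
wrist_force: [0.2, 0.8, -1.3]
opening: 0.0578
time: 17.45
ee_pos: [0.64, 0.0674, 0.2598]
tcp_rot: [-90.0, 0.2, -6.8]
wrist_force: [0.4, 0.1, -1.6]
opening: 0.0579
time: 17.65
ee_pos: [0.6403, 0.0674, 0.2606]
tcp_rot: [-90.0, 0.1, -6.7]
wrist_force: [0.4, 1.3, -1.9]
opening: 0.058
[0.64030495 0.06742992 0.26064101] [-9.00117843e+01  7.91676767e-02 -6.73774001e+00]
row 0.0002 0.1456 -0.0014 0.0002 0.0011 -0.0014
row 0.0002 0.1606 -0.0014 0.0002 0.0011 -0.0014
```

```bash
python3 -m crank '0 0.05 -0.001 0 0.001 -0.001;0 0.1 -0.0014 0 0.001 -0.001;0 0.1456 -0.0014 0 0.001 -0.001;0 0.1456 -0.0014 0 0.001 -0.001;0 0.1456 -0.0014 0 0.001 -0.001'; python3 -m crank '0 0.01 0 0 0 0;0 0.02 0 0 0 0;0 0.02 0 0 0 0';python3 -m crank '0 0.01 0 0 0 0;0 0.01 0 0 0 0;0 0.01 0 0 0 0'
```

```text
time: 18.15
ee_pos: [0.64, 0.0661, 0.1164]
tcp_rot: [-90.0, 0.0, -6.8]
wrist_force: [-0.1, -0.2, -0.5]
opening: 0.058
time: 18.45
ee_pos: [0.6403, 0.0661, 0.0952]
tcp_rot: [-90.0, -0.0, -6.9]
wrist_force: [-0.6, 0.2, -2.2]
opening: 0.0583
time: 18.75
ee_pos: [0.6401, 0.066, 0.0853]
tcp_rot: [-90.0, 0.0, -6.9]
wrist_force: [0.3, 0.1, -1.5]
opening: 0.0575
```

Entering freely; on down to contact.

```bash
python3 -m crank '0 0.007 0 0 0 0;0 0.007 0 0 0 0;0 0.007 0 0 0 0';python3 -m crank '0 0.004 0 0 0 0;0 0.004 0 0 0 0';python3 -m crank '0 0.002 0 0 0 0;0 0.002 0 0 0 0';python3 -m crank '0 0.002 0 0 0 0;0 0.002 0 0 0 0'
```

```text
time: 19.05
ee_pos: [0.64, 0.066, 0.0782]
tcp_rot: [-90.0, 0.0, -6.9]
wrist_force: [-0.5, -0.1, -1.3]
opening: 0.0581
time: 19.25
ee_pos: [0.64, 0.066, 0.0739]
tcp_rot: [-90.0, 0.0, -6.9]
wrist_force: [0.2, 0.2, -1.4]
opening: 0.0582
time: 19.45
ee_pos: [0.6401, 0.066, 0.0722]
tcp_rot: [-90.0, -0.0, -6.9]
wrist_force: [-0.1, 0.8, -2.6]
opening: 0.0581
time: 19.65
ee_pos: [0.6402, 0.0661, 0.0703]
tcp_rot: [-90.0, -0.0, -6.9]
wrist_force: [0.3, 0.7, -1.9]
opening: 0.0583
```

```bash
python3 -m crank '0 0.002 0 0 0 0;0 0.002 0 0 0 0';python3 -m crank '0 0.002 0 0 0 0;0 0.002 0 0 0 0'
```

```text
time: 19.85
ee_pos: [0.6403, 0.0661, 0.0701]
tcp_rot: [-90.0, -0.1, -6.9]
wrist_force: [-4.1, -0.5, 8.1]
opening: 0.0581
time: 20.05
ee_pos: [0.6403, 0.066, 0.0701]
tcp_rot: [-90.0, -0.2, -6.9]
wrist_force: [-10.1, -0.9, 20.8]
opening: 0.058
```

```bash
python3 -m crank '0 -0.002 0 0 0 0;0 -0.002 0 0 0 0;0 -0.002 0 0 0 0;0 -0.002 0 0 0 0' -1; python3 -m crank '0 -0.03 0 0 0 0;0 -0.06 0 0 0 0;0 -0.1 0 0 0 0;0 -0.2 0 0 0 0;-0.1 -0.22 -0.03 0 0 0;-0.14 -0.22 -0.03 0 0 0;-0.14 -0.22 -0.03 0 0 0;-0.14 -0.22 -0.03 0 0 0'; python3 -m crank '0 0 0 0 0 0;0 0 0 0 0 0';python3 - <<'E'
from h import *
im,C=snap('wrist','w8'); print(pose()[0]); np.savez('w8.npz',im=im,K=C[0],r=C[1],t=C[2])
E
```

```text
time: 20.45
ee_pos: [0.6401, 0.0661, 0.0681]
tcp_rot: [-90.0, 0.0, -6.9]
wrist_force: [-0.0, -0.4, -0.9]
opening: 0.0855
time: 21.25
ee_pos: [0.4947, 0.0528, 0.2921]
tcp_rot: [-89.9, -0.3, -6.9]
wrist_force: [0.9, 0.2, 1.0]
opening: 0.0855
time: 21.45
ee_pos: [0.4982, 0.0531, 0.2878]
tcp_rot: [-90.0, -0.0, -6.9]
wrist_force: [0.5, -0.7, -0.7]
opening: 0.0851
[0.49837184 0.05309511 0.28724467]
```

View pics/w8.png

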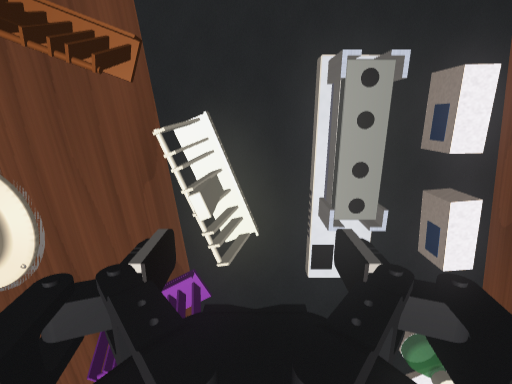

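```bash
python3 - <<'E'
import numpy as np,cv2
im=np.load('w8.npz')['im']
cv2.imwrite('pics/w8c.png',cv2.resize(im[105:275,145:265,::-1],None,fx=3.5,fy=3.5,interpolation=cv2.INTER_CUBIC))
E
```

```text
(no output)
```

View pics/w8c.png

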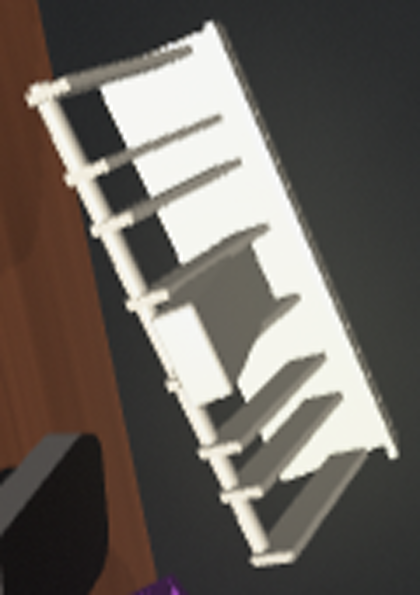

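```bash
python3 - <<'E'
from h import *
d=np.load('w8.npz'); C=(d['K'],d['r'],d['t'])
f=lambda u,v,z: cast(C,[145+(u-1.25)/3.5,105+(v-1.25)/3.5],z)[0]
a,b=f(212,22,.026),f(397,452,.026); print(a,b,np.hypot(*(a-b)[:2]),'yaw',np.degrees(np.arctan2(*(-(a-b)[:2]*[1,-1]))))
a2,b2=f(40,93,.086),f(262,558,.086); print(a2,b2,np.hypot(*(a2-b2)[:2]),'yaw',np.degrees(np.arctan2(-(a2-b2)[0],(a2-b2)[1])))
y=np.arctan2(-(a-b)[0],(a-b)[1]); R=np.array([[np.cos(y),-np.sin(y)],[np.sin(y),np.cos(y)]]); print('yaw',np.degrees(y))
o1=((a+b)/2)[:2]-R@[.030,0]; o2=((a2+b2)/2)[:2]-R@[-.027,0]; fin=f(195,354,.13)
print('origin',o1,o2,'fin pred',o1+R@[-.004,0],'meas',fin)
g=row([fin[0],fin[1],.22],np.degrees(y)); row([fin[0],fin[1],.115],np.degrees(y),frm=g)
E
```

```text
[0.43765152 0.13691688 0.026     ] [ 0.49038662 -0.06009995  0.026     ] 0.20395250474201118 yaw 14.984967268285407
[0.38418907 0.11778737 0.086     ] [ 0.43359024 -0.07218544  0.086     ] 0.19629097215204488 yaw 14.576545283434436
yaw 14.984967268285407
origin [0.43503926 0.0306515 ] [0.43497149 0.02978224] fin pred [0.43117528 0.02961723] meas [0.43279562 0.02976969 0.13      ]
row -0.0623 0.0673 -0.0310 0.0002 -0.3814 -0.0010
row 0.0000 0.1050 -0.0000 0.0000 0.0000 0.0000
```

```bash
python3 -m crank '-0.0625 0.067 -0.031 0 -0.3814 0;-0.0625 0.067 -0.031 0 -0.3814 0;-0.0625 0.067 -0.031 0 -0.3814 0;-0.0625 0.067 -0.031 0 -0.3814 0;-0.0625 0.067 -0.031 0 -0.3814 0;-0.0625 0.067 -0.031 0 -0.3814 0' 0.2; python3 - <<'E'
from h import *
im,C=snap('wrist','w9'); p,R=pose(); print(p,R.as_euler('xyz',degrees=True))
row([.4315,.0296,.108],14.9)
V=cv2.cvtColor(im,cv2.COLOR_RGB2GRAY)
print(proj(C,[[.4315,.0296,.13]]))
E
```

```text
time: 22.1
ee_pos: [0.4332, 0.0299, 0.2222]
tcp_rot: [-90.0, -0.1, 14.9]
wrist_force: [-1.0, 0.4, -1.0]
opening: 0.0341
[0.43308016 0.02991589 0.22215802] [-9.00241869e+01 -8.59294276e-02  1.49050829e+01]
row -0.0018 0.1142 0.0001 0.0004 0.0001 0.0015
[[252.01177828 196.01477337]]
```

```bash
python3 -m crank '-0.0015 0.05 0 0 0 0;-0.0015 0.1 0 0 0 0;-0.0015 0.114 0 0 0 0;-0.0015 0.114 0 0 0 0;-0.0015 0.114 0 0 0 0'; python3 -m crank '0 0 0 0 0 0;0 0 0 0 0 0;0 0 0 0 0 0;0 0 0 0 0 0' 1 80; python3 -m crank '0 0 0 0 0 0;0 -0.03 0 0 0 0;0 -0.08 0 0 0 0;0 -0.12 0 0 0 0;0 -0.17 0 0 0 0;0 -0.19 0 0 0 0;0 -0.19 0 0 0 0;0 -0.19 0 0 0 0';  python3 - <<'E'
from h import *
p,R=pose(); im,C=snap('wrist','w10'); print(p,R.as_euler('xyz',degrees=True)); np.savez('w10.npz',im=im,K=C[0],r=C[1],t=C[2])
E
```

```text
time: 22.65
ee_pos: [0.4316, 0.0295, 0.1097]
tcp_rot: [-90.0, -0.1, 15.0]
wrist_force: [0.1, -0.1, -0.0]
opening: 0.0343
time: 23.05
ee_pos: [0.4314, 0.0293, 0.1099]
tcp_rot: [-90.1, -0.2, 15.0]
wrist_force: [-2.3, -0.6, 7.5]
opening: 0.015
time: 23.85
ee_pos: [0.4305, 0.0294, 0.297]
tcp_rot: [-90.0, -0.0, 15.0]
wrist_force: [0.3, -0.5, -5.6]
opening: 0.015
[0.4305202  0.0293837  0.29697036] [-9.00096235e+01 -2.08119346e-02  1.49825332e+01]
```

View pics/w10.png

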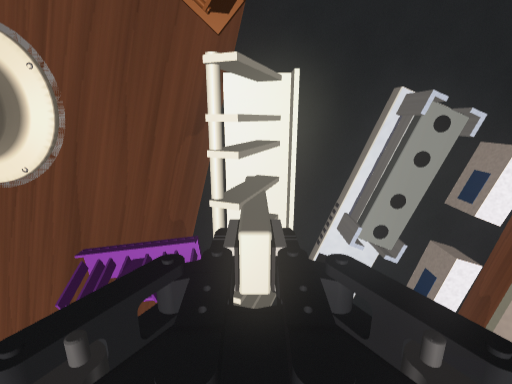

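```bash
python3 - <<'E'
from h import *
d=np.load('w10.npz'); C=(d['K'],d['r'],d['t']); im=d['im']; V=cv2.cvtColor(im,cv2.COLOR_RGB2GRAY).astype(int)
p,R=pose()
ed=lambda a:[(i,int(x)) for i,x in enumerate(np.diff(a)) if abs(x)>40]
print('rows',[(v,ed(V[v,200:310])) for v in(90,110,140,180)]); print('cols',[(u,ed(V[40:100,u])) for u in(250,270,285,294,297)])
f=lambda uv,z:(R.inv().apply(cast(C,uv,p[2]+z)-p)*1000).round(1)
print(f([[299,72],[297,110],[294.5,180],[298.5,70]],-.0838)); print(f([[270,72]],-.1018))
row([.6401,.067,.33],-6.8)
E
```

```text
rows [(90, [(6, 101), (22, 157), (90, -97), (93, 90), (98, -166)]), (110, [(6, 46), (7, 97), (20, -60), (23, 177), (89, -114), (92, 118), (97, -129), (98, -41)]), (140, [(8, 120), (21, -58), (23, 43), (24, 137), (88, -112), (91, 119), (96, -162)]), (180, [(9, 43), (10, 111), (22, -53), (25, 174), (44, -100), (78, 108), (87, -97), (89, 66), (90, 56), (94, -132), (95, -43)])]
cols [(250, [(38, 76), (39, 46)]), (270, [(40, 73)]), (285, [(31, 88), (32, 83)]), (294, [(27, 63), (28, 58)]), (297, [(27, 102), (28, 63)])]
[[ 34.3  83.8  99.8]
 [ 33.9  83.8  72.4]
 [ 34.2  83.8  16.3]
 [ 33.9  83.8 101.2]]
[[ 13.4 101.8 102.6]]
row 0.2125 -0.0342 -0.0179 0.0002 0.3802 -0.0013
```

```bash
python3 -m crank '0.208 -0.034 -0.017 0 0.38 0;0.208 -0.034 -0.017 0 0.38 0;0.208 -0.034 -0.017 0 0.38 0;0.208 -0.034 -0.017 0 0.38 0;0.208 -0.034 -0.017 0 0.38 0;0.208 -0.034 -0.017 0 0.38 0;0.208 -0.034 -0.017 0 0.38 0;0.208 -0.034 -0.017 0 0.38 0';python3 -m crank '0 0 0 0 0 0;0 0 0 0 0 0'; python3 - <<'E'
from h import *
p,R=pose(); print(p,R.as_euler('xyz',degrees=True))
row([.6361,.0675,.22],-6.8);row([.6361,.0675,.20],-6.8)
E
```

```text
time: 24.7
ee_pos: [0.6348, 0.0665, 0.3312]
tcp_rot: [-90.0, 0.0, -6.8]
wrist_force: [-0.5, 0.1, -4.6]
opening: 0.0149
time: 24.9
ee_pos: [0.6349, 0.0666, 0.3323]
tcp_rot: [-90.0, -0.1, -6.8]
wrist_force: [0.1, 0.4, -3.9]
opening: 0.0144
[0.63494613 0.06655289 0.33231777] [-8.99917278e+01 -7.67983293e-02 -6.79595268e+00]
row 0.0009 0.1123 0.0011 -0.0001 0.0001 0.0013
row 0.0009 0.1323 0.0011 -0.0001 0.0001 0.0013
```

```bash
python3 -m crank '0.001 0.05 0.001 0 0 0.001;0.001 0.1 0.001 0 0 0.001;0.001 0.112 0.001 0 0 0.001;0.001 0.112 0.001 0 0 0.001;0.001 0.122 0.001 0 0 0.001;0.001 0.132 0.001 0 0 0.001;0.001 0.132 0.001 0 0 0.001'; python3 -m crank '0 0.008 0 0 0 0;0 0.008 0 0 0 0;0 0.008 0 0 0 0';python3 -m crank '0 0.004 0 0 0 0;0 0.004 0 0 0 0;0 0.004 0 0 0 0';python3 -m crank '0 0.003 0 0 0 0;0 0.003 0 0 0 0'
```

```text
time: 25.6
ee_pos: [0.6372, 0.0676, 0.1997]
tcp_rot: [-90.0, -0.0, -6.8]
wrist_force: [-0.6, -0.5, -4.2]
opening: 0.0149
time: 25.9
ee_pos: [0.6368, 0.0675, 0.1915]
tcp_rot: [-90.0, 0.0, -6.8]
wrist_force: [-0.2, -0.6, -4.2]
opening: 0.0148
time: 26.2
ee_pos: [0.6368, 0.0676, 0.1875]
tcp_rot: [-90.0, 0.0, -6.8]
wrist_force: [-0.2, -0.2, -5.2]
opening: 0.015
time: 26.4
ee_pos: [0.6367, 0.0675, 0.1841]
tcp_rot: [-90.0, 0.1, -6.8]
wrist_force: [0.1, -0.1, -4.5]
opening: 0.0147
```

```bash
python3 -m crank '0 0.002 0 0 0 0;0 0.002 0 0 0 0';python3 -m crank '0 0.002 0 0 0 0;0 0.002 0 0 0 0'
```

```text
time: 26.6
ee_pos: [0.6369, 0.0676, 0.1831]
tcp_rot: [-90.0, -0.0, -6.8]
wrist_force: [-0.9, 0.5, -0.4]
opening: 0.0147
time: 26.8
ee_pos: [0.6369, 0.0677, 0.1831]
tcp_rot: [-90.0, -0.1, -6.8]
wrist_force: [-5.1, 0.6, 11.7]
opening: 0.0149
```

```bash
python3 -m crank '0 -0.002 0 0 0 0;0 -0.002 0 0 0 0;0 -0.002 0 0 0 0' 0.2; python3 -m crank '0 -0.03 0 0 0 0;0 -0.08 0 0 0 0;0 -0.13 0 0 0 0;0 -0.17 -0.05 0 0 0;0 -0.17 -0.1 0 0 0;0 -0.17 -0.15 0 0 0;0 -0.17 -0.2 0 0 0;0 -0.17 -0.2 0 0 0';python3 - <<'E'
from h import *
im,C=snap('wrist'); p,R=pose(); print(p); np.savez('w11.npz',im=im,K=C[0],r=C[1],t=C[2])
row([.50,-.33,.35],-6.8)
E
```

```text
time: 27.1
ee_pos: [0.6369, 0.0676, 0.1825]
tcp_rot: [-90.0, 0.0, -6.8]
wrist_force: [1.0, 0.0, 0.3]
opening: 0.0341
time: 27.9
ee_pos: [0.6126, -0.1355, 0.3522]
tcp_rot: [-90.1, 0.1, -7.0]
wrist_force: [-0.2, -0.2, 0.5]
opening: 0.0343
[ 0.61268306 -0.13515673  0.35211881]
row -0.0880 0.0024 -0.2072 0.0008 -0.0041 -0.0011
```

```bash
python3 -m crank '-0.088 0.002 -0.207 0 -0.004 0;-0.088 0.002 -0.207 0 -0.004 0;-0.088 0.002 -0.207 0 -0.004 0;-0.088 0.002 -0.207 0 -0.004 0;-0.088 0.002 -0.207 0 -0.004 0;-0.088 0.002 -0.207 0 -0.004 0;-0.088 0.002 -0.207 0 -0.004 0'; python3 - <<'E'
from h import *
im,C=snap('wrist'); p,R=pose(); print(p)
d=np.load('w11.npz')
cv2.imwrite('pics/w12.png',np.hstack([im[:,:,::-1][:, 90:430],d['im'][:,:,::-1][:,90:430]])); np.savez('w12.npz',im=im,K=C[0],r=C[1],t=C[2])
hsv=cv2.cvtColor(im,cv2.COLOR_RGB2HSV)
m=(((hsv[...,0]<8)|(hsv[...,0]>172))&(hsv[...,1]>150)&(hsv[...,2]>60)).astype(np.uint8)
n,l,st,ce=cv2.connectedComponentsWithStats(m)
for i in range(1,n):
    if st[i,4]>80: print(st[i],ce[i].round(1),cast(C,ce[i],.13).round(4))
E
```

```text
time: 28.65
ee_pos: [0.5018, -0.3256, 0.3504]
tcp_rot: [-90.0, 0.0, -6.6]
wrist_force: [-0.4, 0.4, 0.6]
opening: 0.0342
[ 0.50210549 -0.32511524  0.35050953]
[295 154  20  19 290] [304.2 163.1] [[ 0.5685 -0.325   0.13  ]]
[249 165  19  19 284] [258.2 173.9] [[ 0.5058 -0.3326  0.13  ]]
[260 209  19  18 266] [268.6 217.2] [[ 0.5135 -0.3963  0.13  ]]
```

View pics/w12.png

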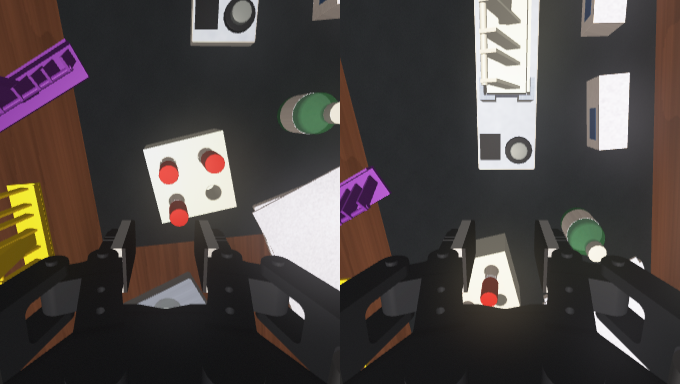

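```bash
python3 - <<'E'
from h import *
d=np.load('w12.npz'); C=(d['K'],d['r'],d['t']); im=d['im']
hsv=cv2.cvtColor(im,cv2.COLOR_RGB2HSV)
m=((hsv[...,2]>205)&(hsv[...,1]<40)).astype(np.uint8); m[:,:200]=0; m[:,345:]=0; m[:110]=0; m[240:]=0
red=(((hsv[...,0]<8)|(hsv[...,0]>172))&(hsv[...,1]>150)&(hsv[...,2]>60)).astype(np.uint8)
rs=rect(m,C,.075,2000); print([[np.round(v,1) for v in r] for r in rs])
r=rs[0]; c=np.array(r[:2])/1000; R=Ro.from_euler('z',r[4],degrees=True).as_matrix()[:2,:2]
n,l,st,ce=cv2.connectedComponentsWithStats(red)
for i in range(1,n):
    if st[i,4]<80: continue
    cs=max(cv2.findContours((l==i).astype(np.uint8),cv2.RETR_EXTERNAL,cv2.CHAIN_APPROX_NONE)[0],key=len)
    (u,rad)=cv2.minEnclosingCircle(cs); top=cast(C,u,.149)[0]
    q=R.T@(top[:2]-c)*1000; w=np.sign(q)*30; off=(R@(q-w))
    print(u,rad,top.round(4),'rackframe',q.round(1),'world off',off.round(1),'tilt est',(off/106).round(3))
d=np.load('w11.npz'); C=(d['K'],d['r'],d['t']); print('button',cast(C,[268,150],.06))
Rc=Ro.from_euler('z',-6.8,degrees=True)
print([ (Rc.apply([0,-y/1000,0])+[.6401,.067,0]).round(4) for y in (185,190,195)])
E
```

```text
[[np.float64(539.4), np.float64(-355.7), np.float64(123.2), np.float64(123.8), np.float64(7.1), array([279., 179.]), np.float64(5453.0)]]
(304.2326354980469, 163.4839630126953) 9.87956714630127 [ 0.5653 -0.322   0.149 ] rackframe [29.9 30.3] world off [-0.2  0.3] tilt est [-0.002  0.002]
(258.3404235839844, 173.93617248535156) 9.565817832946777 [ 0.5061 -0.3288  0.149 ] rackframe [-29.7  30.8] world off [0.2 0.8] tilt est [0.002 0.008]
(268.76922607421875, 217.03846740722656) 9.280817985534668 [ 0.5135 -0.3887  0.149 ] rackframe [-29.8 -29.6] world off [0.2 0.4] tilt est [0.002 0.004]
button [[ 0.63550416 -0.121361    0.06      ]]
[array([ 0.6182, -0.1167,  0.    ]), array([ 0.6176, -0.1217,  0.    ]), array([ 0.617 , -0.1266,  0.    ])]
```

```bash
cat > place.py <<'E'
from h import *
import sys
gy=float(sys.argv[1]); s=float(sys.argv[2]) if len(sys.argv)>2 else 117
Rc=Ro.from_euler('z',-6.8,degrees=True); O=np.array([640.9,67.2,73.])
T=lambda s,o: (O+Rc.apply(np.array([20,gy,9])+s*np.array([-.3746,0,.9272])+o*np.array([.9272,0,.3746])))/1000
p,R=pose(); print(p,R.as_euler('xyz',degrees=True)); 
print('high'); g=row(T(s+135,2),-6.8,22); print('TCP',g[0])
for ds,o in((110,2),(25,2),(4,0.5),(2,0)): print(ds); row(T(s+ds,o),-6.8,22,frm=g)
E
python3 - <<'E'
from h import *
row([.5653,-.3223,.127],-6.8)
E
python3 place.py 82
```

```text
row 0.0626 0.2235 0.0099 -0.0004 0.0050 -0.0006
[ 0.50210549 -0.32511524  0.35050953] [-8.99782117e+01  3.33115275e-02 -6.51230113e+00]
high
row 0.0213 0.0343 0.4879 -0.0013 0.0049 -0.3846
TCP [0.57857464 0.15721276 0.3164036 ]
110
row -0.0000 0.0250 -0.0000 0.0000 0.0000 0.0000
25
row -0.0000 0.1100 -0.0000 0.0000 0.0000 0.0000
4
row -0.0015 0.1310 -0.0000 0.0000 0.0000 0.0000
2
row -0.0020 0.1330 -0.0000 0.0000 0.0000 0.0000
```

```bash
python3 -m crank '0.0626 0.05 0.0095 0 0.005 0;0.0626 0.1 0.0095 0 0.005 0;0.0626 0.15 0.0095 0 0.005 0;0.0626 0.15 0.0095 0 0.005 0;0.0626 0.15 0.0095 0 0.005 0' 0; python3 -m crank '0 0 0 0 0 0'; python3 - <<'E'
from h import *
p,R=pose(); print(p); im,C=snap('wrist')
hsv=cv2.cvtColor(im,cv2.COLOR_RGB2HSV)
m=(((hsv[...,0]<8)|(hsv[...,0]>172))&(hsv[...,1]>150)&(hsv[...,2]>60)).astype(np.uint8)
n,l,st,ce=cv2.connectedComponentsWithStats(m)
for i in range(1,n):
    if st[i,4]>80:
        cs=max(cv2.findContours((l==i).astype(np.uint8),cv2.RETR_EXTERNAL,cv2.CHAIN_APPROX_NONE)[0],key=len); u,r=cv2.minEnclosingCircle(cs); print(u,r,cast(C,u,.15))
row([.5653,-.3223,.127],-6.8)
E
```

```text
time: 29.2
ee_pos: [0.5645, -0.3212, 0.196]
tcp_rot: [-89.8, 0.4, -6.7]
wrist_force: [0.8, 0.4, 0.8]
opening: 0.0427
time: 29.3
ee_pos: [0.5653, -0.3227, 0.2016]
tcp_rot: [-90.0, 0.0, -6.7]
wrist_force: [-0.4, 0.3, 0.9]
opening: 0.0426
[ 0.56528808 -0.32266636  0.20162697]
(254.81817626953125, 211.0) 16.936786651611328 [[ 0.56552438 -0.32188544  0.15      ]]
(179.0, 221.0) 23.769826889038086 [[ 0.5090198  -0.32311914  0.15      ]]
(211.0, 289.0) 15.297158241271973 [[ 0.52329373 -0.38300701  0.15      ]]
row -0.0005 0.0759 0.0010 0.0010 0.0005 0.0018
```

```bash
python3 -m crank '0 0.05 0.001 0 0 0;0 0.075 0.001 0 0 0;0 0.075 0.001 0 0 0;0 0.075 0.001 0 0 0'; python3 -m crank '0 0 0 0 0 0;0 0 0 0 0 0;0 0 0 0 0 0;0 0 0 0 0 0' 1 30;python3 -m crank '0 -0.04 0 0 0 0;0 -0.08 0 0 0 0;0 -0.12 0 0 0 0;0 -0.17 0 0 0 0;0 -0.22 0 0 0 0;0 -0.235 0 0 0 0;0 -0.235 0 0 0 0'; python3 place.py 82; python3 - <<'E'
from h import *
snap('scene','s13')
E
```

```text
time: 29.75
ee_pos: [0.5654, -0.3232, 0.1282]
tcp_rot: [-90.1, -0.1, -6.8]
wrist_force: [0.8, -0.2, 1.1]
opening: 0.0426
time: 30.15
ee_pos: [0.5659, -0.3235, 0.1287]
tcp_rot: [-90.1, -0.2, -6.8]
wrist_force: [0.8, -0.7, 7.8]
opening: 0.0249
time: 30.85
ee_pos: [0.5651, -0.3231, 0.3649]
tcp_rot: [-90.2, -0.3, -6.8]
wrist_force: [-0.2, 0.5, -0.7]
opening: 0.0251
[ 0.56513045 -0.32312175  0.36494261] [-90.15800233  -0.32666162  -6.84996269]
high
row -0.0442 0.0470 0.4786 0.0029 -0.0003 -0.3783
TCP [0.57857464 0.15721276 0.3164036 ]
110
row -0.0000 0.0250 -0.0000 0.0000 0.0000 0.0000
25
row -0.0000 0.1100 -0.0000 0.0000 0.0000 0.0000
4
row -0.0015 0.1310 -0.0000 0.0000 0.0000 0.0000
2
row -0.0020 0.1330 -0.0000 0.0000 0.0000 0.0000
```

```bash
python3 -m crank '-0.044 0 0.4786 0 0 0;-0.044 0 0.4786 0 0 0;-0.044 0 0.4786 0 0 0;-0.044 0 0.4786 0 0 0;-0.044 0 0.4786 0 0 0;-0.044 0 0.4786 0 0 0;-0.044 0 0.4786 0 0 0;-0.044 0 0.4786 0 0 0';python3 place.py 82 118.7|head -4
```

```text
time: 31.7
ee_pos: [0.5752, 0.0789, 0.3594]
tcp_rot: [-90.0, 0.1, -6.9]
wrist_force: [-0.6, -0.7, -0.7]
opening: 0.0254
[0.57524372 0.0788686  0.35938032] [-90.02399806   0.10997995  -6.85345169]
high
row -0.0066 0.0414 0.0782 0.0006 -0.0008 -0.3859
TCP [0.5779423  0.15728817 0.31797984]
```

```bash
python3 -m crank '-0.0066 0 0.078 0 0 0;-0.0066 0 0.078 0 0 -0.13;-0.0066 0.02 0.078 0 0 -0.26;-0.0066 0.041 0.078 0 0 -0.385;-0.0066 0.041 0.078 0 0 -0.385;-0.0066 0.041 0.078 0 0 -0.385;-0.0066 0.041 0.078 0 0 -0.385'; python3 -m crank '0 0 0 0 0 0'; python3 place.py 82 118.7; python3 - <<'E'
from h import *
im,C=snap('scene'); q=proj(C,[.63,.08,.2])[0].astype(int); print(q)
im2,_=snap('wrist')
cv2.imwrite('pics/s14.png',np.hstack([cv2.resize(im[q[1]-60:q[1]+60,q[0]-60:q[0]+60,::-1],(400,400),interpolation=cv2.INTER_CUBIC),cv2.resize(im2[100:384,100:400,::-1],(400,400))]))
E
```

```text
time: 32.4
ee_pos: [0.5782, 0.1551, 0.3196]
tcp_rot: [-90.0, -22.0, -6.8]
wrist_force: [-0.0, -0.4, -0.8]
opening: 0.0252
time: 32.5
ee_pos: [0.5793, 0.1551, 0.3203]
tcp_rot: [-90.0, -22.0, -6.9]
wrist_force: [1.2, 0.8, 0.3]
opening: 0.025
[0.57927267 0.1550823  0.32025499] [-89.97760887 -22.02027677  -6.88060224]
high
row -0.0023 0.0015 0.0020 0.0001 -0.0013 0.0004
TCP [0.5779423  0.15728817 0.31797984]
110
row -0.0000 0.0250 0.0000 0.0000 0.0000 0.0000
25
row -0.0000 0.1100 0.0000 0.0000 0.0000 0.0000
4
row -0.0015 0.1310 -0.0000 0.0000 0.0000 0.0000
2
row -0.0020 0.1330 -0.0000 0.0000 0.0000 0.0000
[298 181]
```

View pics/s14.png

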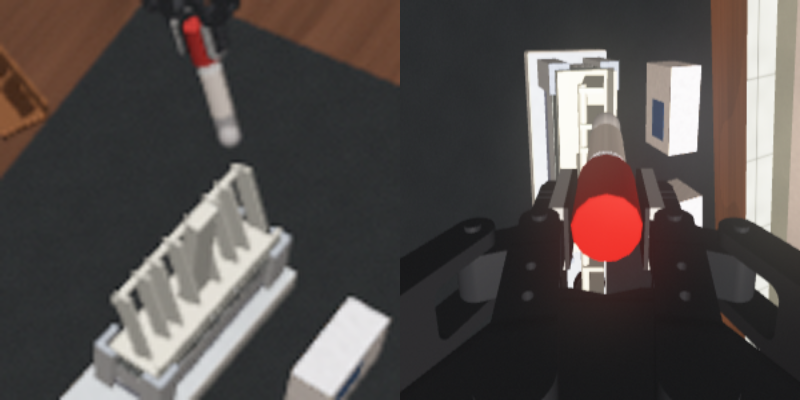

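```bash
python3 -m crank '-0.0023 0.0015 0.002 0 0 0;-0.0023 0.04 0.002 0 0 0;-0.0023 0.08 0.002 0 0 0;-0.0023 0.1115 0.002 0 0 0;-0.0023 0.1115 0.002 0 0 0'; python3 -m crank '0 0 0 0 0 0';  python3 place.py 82 118.7
```

```text
time: 33.1
ee_pos: [0.6174, 0.1517, 0.2095]
tcp_rot: [-90.2, -21.6, -6.8]
wrist_force: [0.4, 0.4, -0.7]
opening: 0.0249
time: 33.2
ee_pos: [0.6182, 0.1524, 0.2157]
tcp_rot: [-90.0, -22.0, -6.9]
wrist_force: [-0.1, 0.5, 0.3]
opening: 0.0251
[0.61823847 0.15240676 0.2156596 ] [-90.02125676 -21.97716697  -6.85565686]
high
row 0.0007 -0.1101 -0.0000 0.0007 -0.0009 -0.0004
TCP [0.5779423  0.15728817 0.31797984]
110
row -0.0000 0.0250 0.0000 0.0000 0.0000 0.0000
25
row -0.0000 0.1100 0.0000 0.0000 0.0000 0.0000
4
row -0.0015 0.1310 -0.0000 0.0000 0.0000 0.0000
2
row -0.0020 0.1330 -0.0000 0.0000 0.0000 0.0000
```

```bash
python3 -m crank '0 0.01 0 0 0 0;-0.0008 0.016 0 0 0 0;-0.0008 0.021 0 0 0 0;-0.0008 0.021 0 0 0 0';python3 -m crank '-0.0005 0.003 0 0 0 0;-0.0005 0.003 0 0 0 0'
```

```text
time: 33.6
ee_pos: [0.6252, 0.1516, 0.195]
tcp_rot: [-90.0, -22.0, -6.8]
wrist_force: [-0.1, 0.0, -0.2]
opening: 0.0251
time: 33.8
ee_pos: [0.626, 0.1515, 0.1924]
tcp_rot: [-90.0, -22.0, -6.8]
wrist_force: [-1.0, -0.7, -0.4]
opening: 0.0252
```

```bash
python3 -m crank '0 0 0 0 0 0;0 0 0 0 0 0;0 0 0 0 0 0' 0.2; python3 -m crank '0 -0.02 0 0 0 0;0 -0.06 0 0 0 0;0 -0.11 0 0 0 0;0 -0.16 0 0 0 0;0 -0.16 0 0 0 0;0 -0.16 0 0 0 0'; python3 - <<'E'
from h import *
im,C=snap('wrist','w15'); p,R=pose(); print(p)
hsv=cv2.cvtColor(im,cv2.COLOR_RGB2HSV)
m=(((hsv[...,0]<8)|(hsv[...,0]>172))&(hsv[...,1]>150)&(hsv[...,2]>60)).astype(np.uint8)
n,l,st,ce=cv2.connectedComponentsWithStats(m)
Rc=Ro.from_euler('z',-6.8,degrees=True); O=np.array([.6409,.0672,.073])
cap=O+Rc.apply([.020-.3746*.14,.082,.009+.9272*.14]); print('expected cap',cap,proj(C,cap))
for i in range(1,n):
    if st[i,4]>80: print(st[i],ce[i].round(1))
row([.5061,-.3296,.36],-6.8)
E
```

```text
time: 34.1
ee_pos: [0.6261, 0.1515, 0.1928]
tcp_rot: [-90.0, -22.0, -6.8]
wrist_force: [0.0, -0.8, -0.3]
opening: 0.0343
time: 34.7
ee_pos: [0.5666, 0.159, 0.3428]
tcp_rot: [-89.9, -22.2, -6.9]
wrist_force: [0.9, -0.7, -1.2]
opening: 0.0343
[0.56653776 0.15875693 0.3408016 ]
expected cap [0.61839335 0.15246467 0.211808  ] [[253.43923987 183.58333535]]
[239 170  24  24 431] [250.4 181.7]
row 0.0054 -0.0185 -0.4921 0.0000 -0.0006 0.3847
```

```bash
python3 -m crank '0.005 -0.018 -0.38 0 0 0.385;0.005 -0.018 -0.38 0 0 0.385;0.005 -0.018 -0.38 0 0 0.385;0.005 -0.018 -0.38 0 0 0.385;0.005 -0.018 -0.38 0 0 0.385;0.005 -0.018 -0.38 0 0 0.385;0.005 -0.018 -0.38 0 0 0.385;0.005 -0.018 -0.38 0 0 0.385' 0; python3 - <<'E'
from h import *
row([.5061,-.3294,.2],-6.8)
E
```

```text
time: 35.55
ee_pos: [0.5183, -0.2218, 0.3574]
tcp_rot: [-90.0, 0.2, -7.0]
wrist_force: [0.9, 0.2, 0.6]
opening: 0.0426
row 0.0016 0.1574 -0.1084 -0.0004 -0.0032 -0.0037
```

```bash
python3 -m crank '0.0016 0.05 -0.1084 0 -0.003 -0.0037;0.0016 0.1 -0.1084 0 -0.003 -0.0037;0.0016 0.157 -0.1084 0 -0.003 -0.0037;0.0016 0.157 -0.1084 0 -0.003 -0.0037;0.0016 0.157 -0.1084 0 -0.003 -0.0037;0.0016 0.157 -0.1084 0 -0.003 -0.0037'; python3 -m crank '0 0 0 0 0 0'; cat > caps.py <<'E'
from h import *
import sys
p,R=pose(); im,C=snap('wrist'); print(p)
hsv=cv2.cvtColor(im,cv2.COLOR_RGB2HSV)
m=(((hsv[...,0]<8)|(hsv[...,0]>172))&(hsv[...,1]>150)&(hsv[...,2]>60)).astype(np.uint8)
n,l,st,ce=cv2.connectedComponentsWithStats(m)
for i in range(1,n):
    if st[i,4]>80:
        cs=max(cv2.findContours((l==i).astype(np.uint8),cv2.RETR_EXTERNAL,cv2.CHAIN_APPROX_NONE)[0],key=len); u,r=cv2.minEnclosingCircle(cs); print(np.round(u,1),r,cast(C,u,.15).round(4))
row([float(sys.argv[1]),float(sys.argv[2]),.127],-6.8)
E
python3 caps.py .5061 -.3294
```

```text
time: 36.15
ee_pos: [0.5068, -0.3259, 0.2014]
tcp_rot: [-89.9, 0.0, -6.7]
wrist_force: [0.4, 0.1, 1.4]
opening: 0.0428
time: 36.25
ee_pos: [0.5085, -0.3261, 0.2051]
tcp_rot: [-90.1, -0.3, -6.6]
wrist_force: [-0.5, -0.1, 0.1]
opening: 0.0427
[ 0.50847764 -0.32605312  0.20506947]
[251.5 214.6] 16.53312110900879 [[ 0.5061 -0.3291  0.15  ]]
[266.5 277.5] 20.11228370666504 [[ 0.5117 -0.3837  0.15  ]]
row -0.0028 0.0785 -0.0035 0.0017 0.0030 0.0067
```

```bash
python3 -m crank '-0.0026 0.03 -0.0035 0 0 0.004;-0.0026 0.06 -0.0035 0 0 0.004;-0.0026 0.078 -0.0035 0 0 0.004;-0.0026 0.078 -0.0035 0 0 0.004;-0.0026 0.078 -0.0035 0 0 0.004'; python3 -m crank '0 0 0 0 0 0;0 0 0 0 0 0;0 0 0 0 0 0;0 0 0 0 0 0' 1 30;python3 -m crank '0 -0.04 0 0 0 0;0 -0.08 0 0 0 0;0 -0.12 0 0 0 0;0 -0.17 0 0 0 0;0 -0.22 0 0 0 0;0 -0.24 0 0 0 0;0 -0.24 0 0 0 0'; python3 place.py -82 118 | head -4
```

```text
time: 36.8
ee_pos: [0.5059, -0.3294, 0.1268]
tcp_rot: [-90.1, -0.1, -6.6]
wrist_force: [-0.1, 0.1, 0.7]
opening: 0.0426
time: 37.2
ee_pos: [0.5058, -0.3299, 0.1268]
tcp_rot: [-90.1, -0.1, -6.7]
wrist_force: [0.3, 0.3, 6.6]
opening: 0.0253
time: 37.9
ee_pos: [0.5055, -0.3296, 0.3689]
tcp_rot: [-90.2, -0.3, -6.7]
wrist_force: [-0.2, 0.0, 0.2]
opening: 0.0251
[ 0.50547889 -0.32964555  0.36889788] [-90.17390018  -0.29125066  -6.67469352]
high
row 0.0150 0.0506 0.3282 0.0026 0.0027 -0.3789
TCP [ 0.55878443 -0.00558923  0.3173308 ]
```

```bash
python3 -m crank '0.015 0 0.328 0 0.002 0;0.015 0 0.328 0 0.002 0;0.015 0 0.328 0 0.002 0;0.015 0 0.328 0 0.002 0;0.015 0 0.328 0 0.002 0;0.015 0 0.328 0 0.002 -0.13;0.015 0.02 0.328 0 0.002 -0.26;0.015 0.05 0.328 0 0.002 -0.38'; python3 -m crank '0 0 0 0 0 0;0 0 0 0 0 0'; python3 place.py -82 116.8
```

```text
time: 38.7
ee_pos: [0.559, -0.0031, 0.3224]
tcp_rot: [-89.9, -20.2, -6.6]
wrist_force: [-0.4, -0.5, 0.0]
opening: 0.0252
time: 38.9
ee_pos: [0.5574, -0.0062, 0.3234]
tcp_rot: [-90.0, -19.8, -6.8]
wrist_force: [0.1, 0.2, 0.1]
opening: 0.0248
[ 0.55744521 -0.00624087  0.32335434] [-90.02258624 -19.76989717  -6.75685156]
high
row -0.0008 0.0073 0.0008 0.0001 0.0007 -0.0389
TCP [ 0.55923078 -0.00564245  0.31621816]
110
row -0.0000 0.0250 -0.0000 0.0000 0.0000 0.0000
25
row -0.0000 0.1100 -0.0000 0.0000 0.0000 0.0000
4
row -0.0015 0.1310 0.0000 0.0000 0.0000 0.0000
2
row -0.0020 0.1330 -0.0000 0.0000 0.0000 0.0000
```

```bash
python3 -m crank '-0.0008 0.007 0.0008 0 0 -0.039;-0.0008 0.007 0.0008 0 0 -0.039;-0.0008 0.007 0.0008 0 0 -0.039'; python3 -m crank '0 0.04 0 0 0 0;0 0.08 0 0 0 0;0 0.11 0 0 0 0;0 0.11 0 0 0 0;0 0.11 0 0 0 0;0 0.11 0 0 0 0';  python3 place.py -82 116.8 | head -3
```

```text
time: 39.2
ee_pos: [0.5616, -0.0063, 0.3187]
tcp_rot: [-90.0, -22.2, -6.8]
wrist_force: [0.1, 0.5, -0.8]
opening: 0.0251
time: 39.8
ee_pos: [0.6021, -0.0106, 0.2169]
tcp_rot: [-90.0, -22.3, -6.8]
wrist_force: [0.1, -0.1, 0.3]
opening: 0.0256
[ 0.6020906  -0.01059717  0.21694776] [-89.99416137 -22.26925571  -6.79214726]
high
row -0.0023 -0.1082 -0.0001 -0.0002 0.0001 0.0047
```

```bash
python3 -m crank '-0.002 0.008 0 0 0 0.004;-0.003 0.016 0 0 0 0.004;-0.0038 0.0228 0 0 0 0.004;-0.0038 0.0228 0 0 0 0.004';python3 -m crank '-0.0005 0.003 0 0 0 0;-0.0005 0.003 0 0 0 0'; python3 place.py -82 116.8 | head -3; python3 -m crank '0 0 0 0 0 0;0 0 0 0 0 0;0 0 0 0 0 0' 0.2; python3 -m crank '0 -0.02 0 0 0 0;0 -0.06 0 0 0 0;0 -0.11 0 0 0 0;0 -0.16 0 0 0 0;0 -0.16 0 0 0 0;0 -0.16 0 0 0 0';cat > chk.py <<'E'
from h import *
import sys
im,C=snap('wrist'); p,R=pose(); print(p)
hsv=cv2.cvtColor(im,cv2.COLOR_RGB2HSV)
m=(((hsv[...,0]<8)|(hsv[...,0]>172))&(hsv[...,1]>150)&(hsv[...,2]>60)).astype(np.uint8)
n,l,st,ce=cv2.connectedComponentsWithStats(m)
Rc=Ro.from_euler('z',-6.8,degrees=True); O=np.array([.6409,.0672,.073])
for gy in map(float,sys.argv[3:]):
    print(gy,'expected',proj(C,O+Rc.apply([.020-.3746*.14,gy/1000,.009+.9272*.14])))
for i in range(1,n):
    if st[i,4]>80: print(st[i],ce[i].round(1))
row([float(sys.argv[1]),float(sys.argv[2]),.36],-6.8)
E
python3 chk.py .5135 -.3893 -82 82
```

```text
time: 40.2
ee_pos: [0.6061, -0.011, 0.1906]
tcp_rot: [-90.0, -21.8, -6.8]
wrist_force: [0.3, -0.6, -0.1]
opening: 0.0252
time: 40.4
ee_pos: [0.607, -0.0111, 0.1901]
tcp_rot: [-90.0, -22.0, -6.8]
wrist_force: [-7.2, 0.9, 10.8]
opening: 0.0249
[ 0.60696799 -0.01108983  0.19009521] [-90.00234629 -21.99126133  -6.76928006]
high
row 0.0027 -0.1349 -0.0002 -0.0002 0.0005 -0.0002
time: 40.7
ee_pos: [0.6067, -0.0112, 0.188]
tcp_rot: [-90.0, -21.8, -6.8]
wrist_force: [-0.8, -0.1, -0.5]
opening: 0.0341
time: 41.3
ee_pos: [0.5479, -0.004, 0.338]
tcp_rot: [-90.0, -22.0, -6.8]
wrist_force: [0.0, -0.0, -0.4]
opening: 0.0346
[ 0.54777299 -0.00404566  0.3361487 ]
-82.0 expected [[254.93362009 184.49155556]]
82.0 expected [[255.23649183   3.65002253]]
[237   0  29  31 743] [252.   13.3]
[240 172  24  23 434] [251.4 183.2]
row 0.0194 -0.0178 -0.3866 0.0003 0.0006 0.3815
```

```bash
python3 -m crank '0.0194 -0.018 -0.3866 0 0 0.3815;0.0194 -0.018 -0.3866 0 0 0.3815;0.0194 -0.018 -0.3866 0 0 0.3815;0.0194 -0.018 -0.3866 0 0 0.3815;0.0194 -0.018 -0.3866 0 0 0.3815;0.0194 -0.018 -0.3866 0 0 0.3815;0.0194 -0.018 -0.3866 0 0 0.3815;0.0194 -0.018 -0.3866 0 0 0.3815' 0; python3 -m crank '0 0.05 0 0 0 0;0 0.1 0 0 0 0;0 0.15 0 0 0 0;0 0.15 0 0 0 0;0 0.15 0 0 0 0';python3 caps.py .5135 -.3890
```

```text
time: 42.15
ee_pos: [0.5126, -0.3922, 0.358]
tcp_rot: [-89.9, 0.2, -6.8]
wrist_force: [1.1, 0.1, 0.6]
opening: 0.0426
time: 42.65
ee_pos: [0.5126, -0.3889, 0.2092]
tcp_rot: [-89.9, 0.2, -6.8]
wrist_force: [-0.2, -0.5, 1.9]
opening: 0.0427
[ 0.51262845 -0.38885832  0.20921866]
[255.8 208. ] 16.320451736450195 [[ 0.5134 -0.3884  0.15  ]]
row -0.0003 0.0855 0.0006 0.0008 0.0005 0.0012
```

```bash
python3 -m crank '0 0.03 0 0 0 0;0 0.06 0 0 0 0;0 0.085 0 0 0 0;0 0.085 0 0 0 0;0 0.085 0 0 0 0'; python3 -m crank '0 0 0 0 0 0;0 0 0 0 0 0;0 0 0 0 0 0;0 0 0 0 0 0' 1 30;python3 -m crank '0 -0.04 0 0 0 0;0 -0.08 0 0 0 0;0 -0.12 0 0 0 0;0 -0.17 0 0 0 0;0 -0.22 0 0 0 0;0 -0.24 0 0 0 0;0 -0.24 0 0 0 0'; python3 place.py -32 117 | head -4
```

```text
time: 43.2
ee_pos: [0.5146, -0.3902, 0.1293]
tcp_rot: [-90.1, -0.2, -6.8]
wrist_force: [0.4, 0.4, 0.2]
opening: 0.0429
time: 43.6
ee_pos: [0.5143, -0.3902, 0.1291]
tcp_rot: [-90.2, -0.2, -6.8]
wrist_force: [0.1, -0.3, 7.1]
opening: 0.0253
time: 44.3
ee_pos: [0.5135, -0.3895, 0.3711]
tcp_rot: [-90.2, -0.4, -6.8]
wrist_force: [0.3, -0.8, 0.1]
opening: 0.0249
[ 0.51348603 -0.38946586  0.3711191 ] [-90.24876881  -0.41050708  -6.77365138]
high
row -0.0003 0.0528 0.4368 0.0042 0.0013 -0.3768
TCP [0.56507659 0.0440147  0.3164036 ]
```

```bash
python3 -m crank '0 0 0.437 0 0 0;0 0 0.437 0 0 0;0 0 0.437 0 0 0;0 0 0.437 0 0 0;0 0 0.437 0 0 0;0 0 0.437 0 0 0;0 0 0.437 0 0 0;0 0 0.437 0 0 0'; python3 -m crank '0 0 0.035 0 0 0;0 0 0.035 0 0 -0.13;0 0 0.035 0 0 -0.26;0 0.02 0.035 0 0 -0.38;0 0.04 0.035 0 0 -0.38;0 0.04 0.035 0 0 -0.38;0 0.04 0.035 0 0 -0.38'; python3 place.py -32 119
```

```text
time: 45.1
ee_pos: [0.5601, 0.0099, 0.3658]
tcp_rot: [-90.0, -0.1, -6.8]
wrist_force: [0.3, -0.1, -0.8]
opening: 0.0252
time: 45.8
ee_pos: [0.5644, 0.0426, 0.3264]
tcp_rot: [-90.0, -21.8, -6.8]
wrist_force: [0.2, 0.4, 0.6]
opening: 0.0249
[0.56437611 0.04263763 0.32639899] [-90.01070871 -21.79013195  -6.77080349]
high
row -0.0032 0.0075 0.0015 -0.0000 0.0005 -0.0037
TCP [0.56433266 0.0441034  0.318258  ]
110
row -0.0000 0.0250 -0.0000 0.0000 0.0000 0.0000
25
row -0.0000 0.1100 0.0000 0.0000 0.0000 0.0000
4
row -0.0015 0.1310 0.0000 0.0000 0.0000 0.0000
2
row -0.0020 0.1330 0.0000 0.0000 0.0000 0.0000
```

```bash
python3 -m crank '-0.0032 0.0075 0.0015 0 0 -0.0037;-0.0032 0.04 0.0015 0 0 -0.0037;-0.0032 0.08 0.0015 0 0 -0.0037;-0.0032 0.1175 0.0015 0 0 -0.0037;-0.0032 0.1175 0.0015 0 0 -0.0037;-0.0032 0.1175 0.0015 0 0 -0.0037;-0.0032 0.1175 0.0015 0 0 -0.0037';  python3 place.py -32 119 | head -3
```

```text
time: 46.5
ee_pos: [0.6059, 0.0395, 0.2182]
tcp_rot: [-90.0, -22.2, -6.8]
wrist_force: [-0.5, 0.5, -0.3]
opening: 0.0249
[0.60588659 0.0394674  0.21818168] [-89.97705141 -22.16895789  -6.78568051]
high
row -0.0010 -0.1085 -0.0003 -0.0005 0.0002 0.0029
```

```bash
python3 -m crank '-0.001 0.008 0 0 0 0.002;-0.002 0.016 0 0 0 0.002;-0.0025 0.0225 0 0 0 0.002;-0.0025 0.0225 0 0 0 0.002';python3 -m crank '-0.0005 0.003 0 0 0 0;-0.0005 0.003 0 0 0 0'; python3 place.py -32 119 | head -3; python3 -m crank '0 0 0 0 0 0;0 0 0 0 0 0;0 0 0 0 0 0' 0.2; python3 -m crank '0 -0.02 0 0 0 0;0 -0.06 0 0 0 0;0 -0.11 0 0 0 0;0 -0.16 0 0 0 0;0 -0.16 0 0 0 0;0 -0.16 0 0 0 0'
python3 chk.py .58 -.12 -82 -32 82
```

```text
time: 46.9
ee_pos: [0.6112, 0.0386, 0.1929]
tcp_rot: [-90.0, -21.9, -6.8]
wrist_force: [-0.5, -0.1, -1.1]
opening: 0.0251
time: 47.1
ee_pos: [0.612, 0.0386, 0.1925]
tcp_rot: [-90.0, -22.0, -6.8]
wrist_force: [-6.9, 0.9, 10.4]
opening: 0.0251
[0.61199679 0.03863776 0.1924994 ] [-89.98357417 -22.00489117  -6.77038507]
high
row 0.0026 -0.1346 -0.0002 -0.0005 0.0005 0.0001
time: 47.4
ee_pos: [0.6117, 0.0385, 0.1903]
tcp_rot: [-90.0, -21.9, -6.8]
wrist_force: [-0.2, 0.1, -0.7]
opening: 0.0342
time: 48.0
ee_pos: [0.5529, 0.0457, 0.3403]
tcp_rot: [-90.0, -22.0, -6.8]
wrist_force: [0.4, 0.5, 0.0]
opening: 0.0339
[0.55270994 0.04563794 0.33842436]
-82.0 expected [[254.86701483 228.16013188]]
-32.0 expected [[254.940467   183.91919019]]
82.0 expected [[255.13642223  65.89349456]]
[238  50  27  33 668] [251.9  65.5]
[241 171  23  24 435] [252.  182.2]
[241 214  22  25 406] [251.8 226.8]
row 0.0513 -0.0026 -0.1613 0.0003 0.0006 0.3815
```

```bash
python3 - <<'E'
from h import *
row([.62,-.15,.30],-6.8)
E
```

```text
row 0.0691 0.0692 -0.1863 0.0003 0.0006 0.3815
```

```bash
python3 -m crank '0 0 -0.1863 0 0 0.3815;0 0 -0.1863 0 0 0.3815;0 0 -0.1863 0 0 0.3815;0 0 -0.1863 0 0 0.3815;0.069 0.069 -0.1863 0 0 0.3815;0.069 0.069 -0.1863 0 0 0.3815;0.069 0.069 -0.1863 0 0 0.3815;0.069 0.069 -0.1863 0 0 0.3815' 1 60; python3 -m crank '0 0 0 0 0 0;0 0 0 0 0 0'; python3 - <<'E'
from h import *
im,C=snap('wrist'); p,R=pose(); print(p)
q=proj(C,[.6355,-.1214,.055])[0]; print(q)
hsv=cv2.cvtColor(im,cv2.COLOR_RGB2HSV)
cx,cy=q.astype(int); 
cv2.imwrite('pics/w16.png',np.vstack([cv2.resize(im[cy-60:cy+60,cx-80:cx+80,::-1],(480,360),interpolation=cv2.INTER_CUBIC)]))
np.savez('w16.npz',im=im,K=C[0],r=C[1],t=C[2],q=q)
d=np.load('w11.npz')
for I,(a,b) in((im,(cx,cy)),(d['im'],(268,150))):
    h=cv2.cvtColor(I,cv2.COLOR_RGB2HSV); V=h[...,2]
    print('row',V[b,a-24:a+25:2],'col',V[b-24:b+25:2,a])
E
```

```text
time: 48.85
ee_pos: [0.6201, -0.1502, 0.2962]
tcp_rot: [-90.0, 0.4, -6.8]
wrist_force: [-0.4, -0.9, 1.0]
opening: 0.0002
time: 49.05
ee_pos: [0.6191, -0.1498, 0.3024]
tcp_rot: [-90.0, -0.1, -6.8]
wrist_force: [0.4, -0.6, 0.7]
opening: -0.0
[ 0.61910656 -0.14980028  0.30266704]
[263.3310148 144.3947939]
row [ 85  84  85 241 241  71  88  87 163 205 203 200 198 195 190 186 181 159
  75  74 142 239  89  67  66] col [240 240 240 239 239  90  83  82 122 191 193 196 198 200 200 197 195 189
  92  79 167 239 239 209  60]
row [ 83  83  82 164 239 239  87  84 139 203 200 197 194 189 184 179 166  73
  72 188 222  64  63  62  62] col [238 237 238 238 237 163  80  81 117 187 190 191 194 194 192 190 184  75
  73 214 237 232  60  59  58]
```

View pics/w16.png

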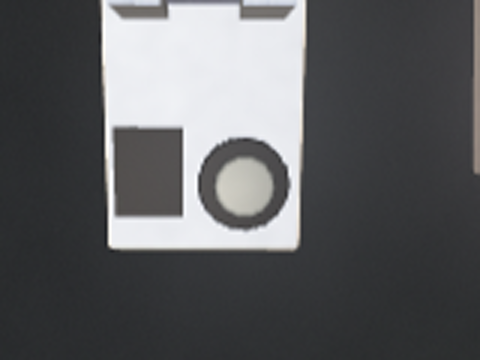

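```bash
python3 - <<'E'
from h import *
a=np.load('w16.npz'); b=np.load('w11.npz'); C=lambda d:(d['K'],d['r'],d['t'])
for z in(.035,.045,.055): print(z,cast(C(a),[264.4,146],z)[0],cast(C(b),[268,150.3],z)[0])
P=cast(C(a),[264.4,146],.045)[0]
row([P[0],P[1],.10],-6.8); row([P[0],P[1],.07],-6.8)
E
```

```text
0.035 [ 0.63729888 -0.12593515  0.035     ] [ 0.63632062 -0.12492438  0.035     ]
0.045 [ 0.63702875 -0.12487571  0.045     ] [ 0.63597342 -0.12368797  0.045     ]
0.055 [ 0.63675863 -0.12381626  0.055     ] [ 0.63562622 -0.12245155  0.055     ]
row 0.0142 0.2027 0.0270 0.0006 0.0005 0.0031
row 0.0141 0.2327 0.0270 0.0006 0.0005 0.0031
```

```bash
python3 -m crank '0.014 0 0.026 0 -1.1 0;0.014 0 0.026 0 -1.1 0;0.014 0 0.026 0 -1.1 0;0.014 0 0.026 0 -1.1 0;0.014 0 0.026 0 -1.1 0;0.014 0 0.026 0 -1.1 0;0.014 0 0.026 0 -1.1 0;0.014 0 0.026 0 -1.1 0'; python3 -m crank '0 0 0 0 -0.47 0;0 0 0 0 -0.47 0;0 0 0 0 -0.47 0;0 0 0 0 -0.47 0;0 0 0 0 -0.47 0'; python3 -m crank '0 0 0 0 0 0'; python3 - <<'E'
from h import *
p,R=pose(); print(p)
row([.6365,-.1243,.09],83.2);row([.6365,-.1243,.07],83.2)
E
```

```text
time: 49.9
ee_pos: [0.6362, -0.1257, 0.3026]
tcp_rot: [-90.2, -0.0, 56.6]
wrist_force: [-0.3, 0.1, 0.4]
opening: 0.0
time: 50.4
ee_pos: [0.6364, -0.1257, 0.302]
tcp_rot: [-90.1, 0.0, 83.0]
wrist_force: [-0.9, 0.0, 0.9]
opening: -0.0
time: 50.5
ee_pos: [0.6365, -0.1258, 0.3015]
tcp_rot: [-90.1, 0.0, 83.0]
wrist_force: [0.5, 0.2, -0.2]
opening: -0.0001
[ 0.63650915 -0.12577872  0.30146106]
row 0.0016 0.2115 0.0005 0.0014 -0.0036 -0.0004
row 0.0016 0.2315 0.0005 0.0014 -0.0036 -0.0004
```

```bash
python3 -m crank '0.001 0.05 0 0 0 0;0.001 0.1 0 0 0 0;0.001 0.15 0 0 0 0;0.001 0.19 0 0 0 0;0.001 0.211 0 0 0 0;0.001 0.211 0 0 0 0;0.001 0.211 0 0 0 0'; python3 -m crank '0 0.006 0 0 0 0;0 0.012 0 0 0 0;0 0.012 0 0 0 0'; python3 -m crank '0 0.006 0 0 0 0;0 0.006 0 0 0 0';python3 -m crank '0 0.004 0 0 0 0;0 0.004 0 0 0 0'
```

```text
time: 51.2
ee_pos: [0.6371, -0.1249, 0.0908]
tcp_rot: [-90.1, 0.0, 83.1]
wrist_force: [-0.2, -0.7, 0.0]
opening: 0.0001
time: 51.5
ee_pos: [0.6369, -0.1249, 0.0777]
tcp_rot: [-90.0, 0.0, 83.2]
wrist_force: [-0.9, 0.4, -1.6]
opening: 0.0001
time: 51.7
ee_pos: [0.6367, -0.1249, 0.0711]
tcp_rot: [-90.0, 0.0, 83.2]
wrist_force: [-0.6, -0.2, -0.3]
opening: -0.0
time: 51.9
ee_pos: [0.6367, -0.1249, 0.0673]
tcp_rot: [-90.0, 0.0, 83.2]
wrist_force: [0.7, 0.4, 0.9]
opening: 0.0001
```

```bash
python3 -m crank '0 0.003 0 0 0 0;0 0.003 0 0 0 0'; python3 -m crank '0 0.003 0 0 0 0;0 0.003 0 0 0 0';python3 -m crank '0 0.003 0 0 0 0;0 0.003 0 0 0 0';python3 -m crank '0 0.003 0 0 0 0;0 0.003 0 0 0 0'
```

```text
time: 52.1
ee_pos: [0.6368, -0.1249, 0.0644]
tcp_rot: [-90.0, 0.0, 83.2]
wrist_force: [0.5, -0.6, -0.3]
opening: -0.0
time: 52.3
ee_pos: [0.6368, -0.1249, 0.0614]
tcp_rot: [-90.0, 0.0, 83.2]
wrist_force: [0.1, -0.3, -0.6]
opening: 0.0003
time: 52.5
ee_pos: [0.6368, -0.1249, 0.0584]
tcp_rot: [-90.0, 0.0, 83.2]
wrist_force: [-0.2, 0.3, 0.9]
opening: 0.0002
time: 52.7
ee_pos: [0.637, -0.1249, 0.0558]
tcp_rot: [-90.0, 0.0, 83.2]
wrist_force: [-0.5, -0.1, 2.9]
opening: 0.0001
```

```bash
python3 -m crank '0 0.003 0 0 0 0;0 0.003 0 0 0 0'; python3 -m crank '0 0.002 0 0 0 0;0 0.002 0 0 0 0';python3 -m crank '0 0.002 0 0 0 0;0 0.002 0 0 0 0'
```

```text
time: 52.9
ee_pos: [0.6371, -0.1249, 0.0528]
tcp_rot: [-90.0, 0.0, 83.2]
wrist_force: [-0.0, 1.2, 4.3]
opening: 0.0001
time: 53.1
ee_pos: [0.6371, -0.125, 0.052]
tcp_rot: [-90.1, 0.0, 83.2]
wrist_force: [-4.0, 0.8, 10.0]
opening: 0.0002
time: 53.3
ee_pos: [0.6372, -0.125, 0.0518]
tcp_rot: [-90.2, 0.0, 83.2]
wrist_force: [-8.0, 1.7, 20.8]
opening: -0.0001
```

```bash
python3 -m crank '0 -0.02 0 0 0 0;0 -0.06 0 0 0 0;0 -0.11 0 0 0 0;0 -0.16 0 0 0 0;0 -0.21 0 0 0 0;0 -0.24 0 0 0 0;0 -0.24 0 0 0 0'; python3 -m crank '0 0 0.12 0 0 0;0 0 0.12 0 0 0;0 0 0.12 0 0 0;0 0 0.12 0 0 0;0 0 0.12 0 0 0'; python3 - <<'E'
from h import *
Rc=Ro.from_euler('z',-6.8,degrees=True); O=np.array([.6409,.0672,.073])
for n in('top','scene'):
    im,C=snap(n); hsv=cv2.cvtColor(im,cv2.COLOR_RGB2HSV)
    m=(((hsv[...,0]<8)|(hsv[...,0]>172))&(hsv[...,1]>150)&(hsv[...,2]>60)).astype(np.uint8)
    k,l,st,ce=cv2.connectedComponentsWithStats(m)
    print(n,[ (c.round(1).tolist(),int(s[4])) for c,s in zip(ce[1:],st[1:]) if s[4]>8])
    for gy in(-82,-32,82): print(gy,proj(C,O+Rc.apply([.020-.3746*.12,gy/1000,.009+.9272*.12])).round(1))
q=proj(C,[.63,.04,.12])[0].astype(int)
cv2.imwrite('pics/s17.png',cv2.resize(im[q[1]-70:q[1]+80,q[0]-90:q[0]+90,::-1],None,fx=4,fy=4,interpolation=cv2.INTER_CUBIC))
print(bot.get_obs()['wrist_force'],bot.get_obs()['time'])
E
```

```text
time: 54.0
ee_pos: [0.6377, -0.125, 0.2939]
tcp_rot: [-90.4, 0.0, 83.2]
wrist_force: [0.8, 0.3, 0.2]
opening: -0.0
time: 54.5
ee_pos: [0.5177, -0.1106, 0.2885]
tcp_rot: [-90.0, 0.0, 83.2]
wrist_force: [0.2, -0.7, 0.3]
opening: -0.0001
top [([218.8, 148.8], 53), ([256.0, 153.7], 49), ([272.7, 156.0], 46)]
-82 [[272.5 155.6]]
-32 [[256.2 153.4]]
82 [[219.  148.5]]
scene [([306.6, 166.5], 105), ([285.6, 188.8], 108), ([275.8, 199.5], 111)]
-82 [[277.1 200.4]]
-32 [[286.8 190. ]]
82 [[307.6 167.4]]
[ 0.73419161  0.11136374 -0.67180166] 54.6
```

```bash
python3 -c "
from workcell import bot
print(bot.job_done(), bot.get_obs()['time'])"
```

```text
the job is handed in; nothing more can be done
the job is handed in; nothing more can be done
```

I stacked the cold block, spacer plate and white tube rest in the pocket and laid all three tubes on the rest, in grooves 0, 1 and 3. I then pressed the start button down to its stop, let go, drew the arm clear and handed the job in at about 55 s. No verdict was reported.

**Problem on the way:** My first try at the block caught the pocket's posts, because my reading of the chiller's angle was about 0.7° off. The block tilted about 6° in the grip. I re-measured the pocket from the corner angles, levelled the block and it then went in freely.

**Last checks that passed:**
- The rest touched down at exactly the predicted height. The spacer showed clearly in the pocket in the wrist view taken after it was placed.
- In the top and scene cameras the three red caps lie within about 2 pixels of where they should be, and no caps remain in the rack.
- While pressing, the button gave its spring force over about 5 mm, then hit a hard stop at about 21 N.

**Not checked:**
- I did not look at the button again to confirm it sprang back up; that rests on the arm being well clear of it.
- The final close-up was refused because the 16-picture limit was reached, so the end state rests on pixel measurements only.
- I did not measure the cartons and gel bottle again at the end. The arm never went near them.

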